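# Mark stone blanks in the spring jig and stand them in the lane

## Robot

A 6-joint arm with a two-finger parallel gripper is mounted at the origin on the work surface. World frame = base frame: x ahead of the robot, y to its left, z up, the work surface at z = 0. Lengths are in mm, angles in rad, forces in N, time in s.
With the tool pointing down it reaches from about 300 to 875 mm from the base axis. Payload 6.4 kg.
Tool frame: the origin (TCP) lies at the very end of the fingers, on their centre line; the grasp point (between the pads) lies 19 mm behind it; z points along the fingers, y is the line along which they close (so a half turn about z gives the same grasp; the last joint's range is limited). The gripper opens to 85 mm and grips with 20 to 120 N. Pads are 22 mm wide; open, the fingers measure 114 mm over their backs; the gripper's body (76 mm by 85 mm) begins 54 mm behind the grasp point. The pads swing forward as they close: fully open they stand 13 mm farther back than shut.
Start: joints at [1.096, 0.181, 1.607, -0, 1.354, -0.206], TCP at [152.693, 554.37, 231.288] pointing down, gripper open.
Joint ranges: [-2.99, 2.99], [-0.89, 2.07], [0.3, 2.58], [-1.14, 4.28], [0, 2.63], [-3.12, 3.12]. Speed limits (rad/s): [2.57, 2.57, 3.01, 3.14, 3.14, 3.14].

## Interface

Orientations are given as a unit quaternion [w, x, y, z].
In Python, from cell import arm gives the robot as it stands.
- The arm moves only by the tool jog_arm, never from a script. Its argument "commands" is a list of rows, each a list of 3 entries, a list of its own where there are three numbers: the shift along the world's x, y, z in cm, then the turn, a rotation vector about the world's x, y, z in rad, then the finger opening in cm, from 0 to 8.54. In form: [[[dx, dy, dz], [wx, wy, wz], gripper], ...]. A call has 1 to 8 rows; each row shifts and turns the commanded pose from where the row before left it; what a row does not reach is not made up. A row lasts 1/10 s, in which the tool goes at most 50 mm and 8.59 degrees, less where a joint would pass 70% of its speed; a pose out of reach is approached as far as the arm can. A call is refused whole if a number of a shift passes 5 or a number of a turn 0.15, either way. A call with a gripper value outside its range is refused whole. The fingers move at their own pace and stop on an object; "grip_force" is the grip in N (left out, the last holds). Time passes only in rows, so rows that do not move let the fingers close. It gives the time, the measured TCP pose, the force, the opening and the grip force at its end, in the units of the state.
- arm.state(): the state, without advancing time (a new reading comes with each control period).
- arm.read_camera(name): name is "scene" or "side" or "wrist"; returns a dict with "frame" (384x512x3 uint8, red, green, blue), "z_map" (384x512 float32, mm along the optical axis (not along the pixel's ray), 0 where there is no reading), "fx", "fy", "cx", "cy" (pixels), "distortion" ([k1, k2, p1, p2, k3] as OpenCV has them; the pictures are not rectified), "extrinsics" (4x4, takes a point from world to camera coordinates). Camera axes: x right, y down, z forward; pixel columns grow to the right and rows downward; lengths in mm; the calibration is good to about 2 mm. A picture is of the moment at which its call begins.
- arm.close_job(): hands the job in; it is judged then, once.
The state is a dict: "time_s": time; "joint_pos": joint angles; "qd": joint speeds; "joint_efforts": joint torques, N m; "tool_pos": TCP position; "eef_rot": TCP orientation; "ft_force": force on the tool from outside, world axes, zero at the start; "wrist_torque": the same for the moment, N m; "grip_width": finger opening in mm; "finger_force": force on a finger pad.
Only numpy, scipy, OpenCV 4.12 (cv2) and the standard library are available. Lean on these libraries where they do the work, as an engineer would, in place of code of your own. Each camera call takes 0.05 s, during which the arm holds its last target. There are 200 camera calls.

## Task

The stone blanks lying on the bench need a centre mark in their foot, the end with the blue band. One after another, from pale to dark so that dark dust does not soil pale stone (white, sand, red, black; only some are there), lay each in the channel of the marking jig with its foot towards the yellow stop, press it fully home against the stop so that the sprung plunger goes in, and hold it there firmly and still for two seconds. Stand every blank upright on its foot in the wooden lane beside the two finished pieces, which must stay standing in the lane, leave the tape, brush and mallet where they are, and let go of everything.

Things in the scene. Friction and masses are not known exactly. Their poses are not given: they have to be found in the camera images.
- blank_white: loose white marble blank, a square bar 36 x 36 x 90 mm, about 0.31 kg. Origin at its centre; its x axis runs along the 90 mm length from the foot end to the head end, so x points up when it stands on its foot. The foot end has a blue painted band 10 mm wide. It starts lying flat on the bench. It may be absent
- white_foot (a point): centre of the white blank's foot face (the 36 x 36 mm end with the blue band), 45 mm from the blank's centre
- blank_sand: loose yellow sandstone blank, a square bar 36 x 36 x 90 mm, about 0.31 kg. Origin at its centre; its x axis runs along the 90 mm length from the foot end to the head end, so x points up when it stands on its foot. The foot end has a blue painted band 10 mm wide. It starts lying flat on the bench. It may be absent
- sand_foot (a point): centre of the sand blank's foot face (the 36 x 36 mm end with the blue band), 45 mm from the blank's centre
- blank_red: loose dark red sandstone blank, a square bar 36 x 36 x 90 mm, about 0.31 kg. Origin at its centre; its x axis runs along the 90 mm length from the foot end to the head end, so x points up when it stands on its foot. The foot end has a blue painted band 10 mm wide. It starts lying flat on the bench. It may be absent
- red_foot (a point): centre of the red blank's foot face (the 36 x 36 mm end with the blue band), 45 mm from the blank's centre
- blank_black: loose black slate blank, a square bar 36 x 36 x 90 mm, about 0.31 kg. Origin at its centre; its x axis runs along the 90 mm length from the foot end to the head end, so x points up when it stands on its foot. The foot end has a blue painted band 10 mm wide. It starts lying flat on the bench. It may be absent
- black_foot (a point): centre of the black blank's foot face (the 36 x 36 mm end with the blue band), 45 mm from the blank's centre
- jig: marking jig fixed to the bench: dark steel plate 250 x 120 mm, 8 mm thick. Its x axis is the pressing direction, level, towards the yellow stop. Origin at bench height under the middle of the stop face; the plate runs from x = -140 to +110 mm. A blue housing 40 mm wide, 48 mm high, follows the stop up to x = 78 mm
- channel (a point): middle of the jig's channel on the plate's top (8 mm over the bench), at jig x = -77 mm: a blank lies here between two aluminium guides 6 mm high above the plate, 12 mm wide, from jig x = -130 to -25 mm, with 46 mm clear between them
- stop: yellow steel stop block fixed across the end of the jig's channel, 28 x 90 x 50 mm (jig x, y, z); its face towards the channel is flat and rigid. Origin on the plate under the middle of that face; axes as the jig's
- stop_face (a point): point of the stop face on the plunger's axis, 18 mm above the plate, that is, the height of the middle of a blank lying in the channel
- plunger (a joint): travel in m of the sprung steel plunger (12 mm diameter) in the middle of the stop, along jig x: 0 = at rest, tip 12 mm proud of the stop face; 0.012 = tip flush, the blank fully home. The spring pushes back with about 2 N at rest and 6 N when flush (push with 12 to 20 N to be sure of the stop); let go, it pushes the blank back up to 12 mm
- plunger_tip (a point): tip of the plunger; a red knob on its rear end, behind the housing, moves with it
- lane: fixed wooden trough on the bench, 84 x 500 mm outside: floor 6 mm thick between two rails 12 mm wide that stand 12 mm above the floor (tops 18 mm over the bench), 60 mm clear between the rails, low end bars of the same height, 476 mm clear between them. Origin at bench height under its centre; y runs along the trough, x across it
- finial: loose white marble finial 100 mm tall with a foot 46 x 40 mm, already standing in the lane. Origin under its foot, z up
- obelisk: loose green stone obelisk 100 mm tall with a foot 46 x 40 mm, already standing in the lane. Origin under its foot, z up
- tape: roll of paper tape lying on the bench, 90 mm across, 24 mm high; bystander
- brush: dusting brush 190 mm long lying on the bench; bystander
- mallet: carver's wooden mallet standing on its head, 167 mm tall, 72 mm across; bystander
Mind the look-alikes: they are no part of the job. Leave any orange or pink look-alike of the blank_black alone.

How it is judged:
By the outcome, as a careful person would: the job done as asked, in the order asked, and still so for the second after the job is handed in, with the robot touching nothing.
Of blank_white, blank_sand, blank_red, blank_black only 3 to 4 are there at a start; the rules pass over those that are not, and their reading is None.
At some moment in a run one of blank_white, blank_sand, blank_red, blank_black may be knocked a few centimetres aside while the robot is not near it.
It also fails if it takes over 210 s, if anything falls off the work surface, if the arm or the gripper's body presses on something with over 40 N, if the wrist force passes 120 N, or if a joint passes its speed limit or range.

## Working session

There is one attempt and no reset: what is moved stays moved. The work goes in short steps, Python scripts to look and compute and a tool call to move; the robot and the scene stay as the last step left them, time stands still between calls to the robot, and variables do not carry over. Pictures are saved under pics/ and viewed, at most 14 in all, crops included, and the job is handed in when it is done.

Besides the shell and the picture viewer there is one more tool, called after ">>>" as a command line: name --argument value ..., lists and objects as JSON in quotes. jog_arm: Moves the arm, as the interface text tells. Its arguments: {"type":"object","properties":{"commands":{"type":"array"},"grip_force":{"type":"number"}},"required":["commands"]}

```bash
ls; mkdir -p pics; python3 - <<'E'
from cell import arm
import cv2,numpy as np
for n in ["scene","side","wrist"]:
    c=arm.read_camera(n); np.savez(f"pics/{n}0.npz",**c)
    cv2.imwrite(f"pics/{n}0.png",c["frame"][:,:,::-1])
    print(n,c["fx"],c["fy"],c["cx"],c["cy"],c["distortion"]); print(np.round(c["extrinsics"],3).tolist())
print(arm.state())
E
```

```text
pics
scene 394.17636424179204 394.17636424179204 259.1929179349248 191.12876818273622 [-0.12690946  0.          0.          0.          0.        ]
[[0.127, 0.992, 0.019, -32.909], [0.729, -0.08, -0.68, -314.249], [-0.673, 0.101, -0.733, 1402.063], [0.0, 0.0, 0.0, 1.0]]
side 424.0847437721326 424.0847437721326 257.9751585609036 186.86259017326722 [0.05305739 0.         0.         0.         0.        ]
[[0.996, -0.086, -0.019, -478.13], [-0.078, -0.764, -0.64, 54.255], [0.041, 0.639, -0.768, 1297.364], [0.0, 0.0, 0.0, 1.0]]
wrist 293.5865408498809 293.5865408498809 253.91809349277824 192.99549827683057 [0.00978369 0.         0.         0.         0.        ]
[[0.266, 0.964, -0.002, -574.343], [0.922, -0.254, 0.291, -37.206], [0.28, -0.079, -0.957, 380.335], [0.0, 0.0, 0.0, 1.0]]
{'time_s': 0.15, 'joint_pos': array([ 1.09569310e+00,  1.81368036e-01,  1.60773987e+00,  1.29735570e-05,
        1.35381979e+00, -2.06311877e-01]), 'qd': array([-0.00159976, -0.00278813, -0.00260807, -0.00174009, -0.00065012,
        0.00143861]), 'joint_efforts': array([ 1.27047268e-03, -4.45263183e+01, -3.51691353e+01, -3.16820442e-04,
        5.74007441e-03,  8.38758183e-05]), 'tool_pos': array([152.49524175, 553.98555428, 230.6110223 ]), 'eef_rot': array([-2.29024439e-04,  1.33992820e-01,  9.90982078e-01, -6.27034179e-04]), 'ft_force': array([ 0.45725461, -0.25213358, -0.48376302]), 'wrist_torque': array([ 0.01918812, -0.00726744,  0.03865205]), 'finger_force': 0.0, 'grip_width': 85.4203343345168}
```

View pics/scene0.png

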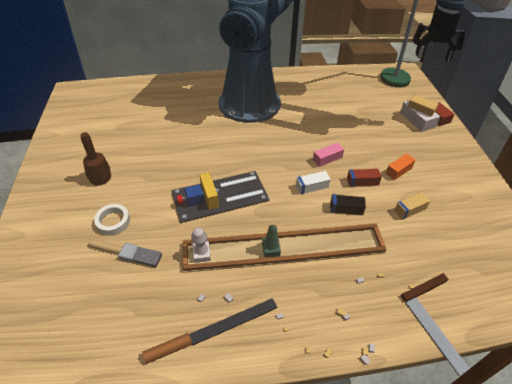

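View pics/side0.png

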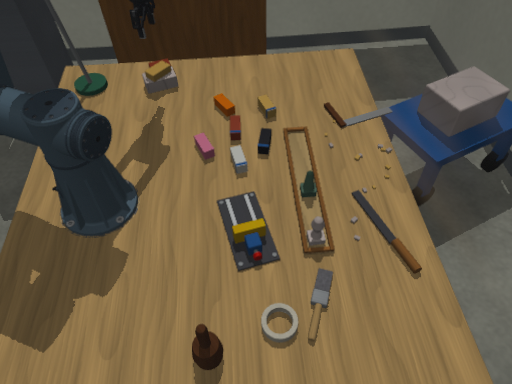

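The scene view shows all four blanks: white (314,182), red (364,177), black (348,204) and sand (413,205). Each has its blue foot on the left. Pink (328,155) and orange (401,166) are decoys. The jig is at (220,195) with its stop on the left, and the lane runs from (183,250) to (383,240) with the finial at (200,245) and the obelisk at (272,242).

```bash
cat > h.py <<'E'
import numpy as np, cv2
def load(n):
    from cell import arm
    return arm.read_camera(n)
def ray(c,px):
    K=np.array([[c["fx"],0,c["cx"]],[0,c["fy"],c["cy"]],[0,0,1]],float)
    u=cv2.undistortPoints(np.array(px,float).reshape(-1,1,2),K,np.array(c["distortion"],float)).reshape(-1,2)
    E=np.array(c["extrinsics"],float);R,t=E[:3,:3],E[:3,3]
    return -R.T@t, np.c_[u,np.ones(len(u))]@R   # camera centre, world dirs (unit optical z)
def plane(c,px,z):
    o,d=ray(c,px); return o+d*((z-o[2])/d[:,2])[:,None]
def cloud(c):
    v,u=np.mgrid[0:384,0:512]; o,d=ray(c,np.c_[u.ravel(),v.ravel()])
    zm=np.array(c["z_map"]).ravel(); P=o+d*zm[:,None]; P[zm==0]=np.nan
    return P.reshape(384,512,3)
RANGES={"white":((0,0,150),(179,60,255)),"sand":((15,90,110),(28,210,255)),"red":((0,110,50),(8,235,175)),"black":((0,0,0),(179,255,70)),
 "pink":((150,80,120),(175,255,255)),"orange":((4,190,190),(14,255,255))}
def cnt(m):
    return [k for k in cv2.findContours(m.astype(np.uint8),cv2.RETR_EXTERNAL,cv2.CHAIN_APPROX_NONE)[0] if len(k)>8]
def blobs(c,zlo=26,zhi=50,xr=(250,900),yr=(-50,750)):
    """lying-bar clusters from height, colour named; returns px masks"""
    P=cloud(c); m=(P[...,2]>zlo)&(P[...,2]<zhi)&(P[...,0]>xr[0])&(P[...,0]<xr[1])&(P[...,1]>yr[0])&(P[...,1]<yr[1])
    n,l,s,_=cv2.connectedComponentsWithStats(m.astype(np.uint8)); hsv=cv2.cvtColor(c["frame"],cv2.COLOR_RGB2HSV); out=[]
    for i in range(1,n):
        if s[i,4]<25: continue
        mm=l==i; v,u=np.nonzero(mm)
        Q=P[mm]; blue=mm&(hsv[...,0]>98)&(hsv[...,0]<128)&(hsv[...,1]>120)
        out.append(dict(n=s[i,4],px=(u.mean(),v.mean()),z=np.median(Q[:,2]),rgb=np.median(c["frame"][mm],0),rect=cv2.minAreaRect(Q[:,:2].astype(np.float32)),foot=P[blue].mean(0) if blue.any() else None))
    return out
E
python3 - <<'E'
from h import *
np.set_printoptions(precision=1,suppress=True)
for n in ["scene","side"]:
    c=dict(np.load(f"pics/{n}0.npz")); print(n)
    P=cloud(c); print("bench z",np.nanmedian(P[300:320,100:400,2] if n=="scene" else P[300:360,20:150,2]))
    for b in blobs(c,28,48,(200,1000),(-300,760)): print(b["n"],np.round(b["px"]),"z",round(b["z"],1),b["rgb"],[np.round(x,1) for x in b["rect"]],b["foot"])
c=dict(np.load("pics/scene0.npz"));P=cloud(c)
for n,p in dict(laneTL=(183,242),laneTR=(381,228),laneBR=(384,246),laneBL=(184,267),stop=(207,180),rail=(240,182),rail2=(240,192),plateR=(266,190),fin=(201,235),ob=(272,232)).items(): print(n,P[p[1],p[0]])
E
```

```text
scene
bench z 0.8632336213262306
84 [428. 122.] z 38.6 [111. 101.  96.] [array([210.3, 586.2]), array([19.5, 65.7]), np.float64(0.2)] None
292 [328. 151.] z 35.9 [227. 131. 158.] [array([318.5, 203.1]), array([38.9, 93.6]), np.float64(21.3)] None
287 [401. 163.] z 36.6 [228. 118.  55.] [array([391.6, 411.7]), array([39.2, 95.6]), np.float64(31.2)] None
327 [364. 174.] z 36.1 [145.  66.  49.] [array([425.3, 282.1]), array([91.5, 41.7]), np.float64(85.2)] [425.2 244.8  36.6]
341 [313. 179.] z 35.7 [232. 229. 219.] [array([430.5, 129.1]), array([39.8, 88.2]), np.float64(10.8)] [437.1  93.2  36.6]
320 [196. 196.] z 40.7 [62. 72. 64.] [array([ 469.4, -196.2]), array([81.9, 87.7]), np.float64(29.1)] [ 451.5 -202.    46.7]
363 [413. 202.] z 36.8 [214. 174. 106.] [array([545.3, 382.8]), array([39.7, 92.2]), np.float64(18.8)] [560.9 349.5  37.9]
401 [348. 201.] z 35.5 [49. 41. 35.] [array([522.3, 204.8]), array([91.5, 40.3]), np.float64(74.8)] [512.9 168.2  36.5]
156 [271. 247.] z 32.2 [65. 77. 62.] [array([634.9, -18.9]), array([40.3, 42.8]), np.float64(85.5)] None
118 [201. 250.] z 35.0 [14
[... 731 characters left out ...]
6. 160.] [array([426.3, 130.3]), array([36.4, 94. ]), np.float64(11.2)] [433.6  92.9  37.8]
121 [308. 188.] z 32.8 [38. 52. 43.] [array([631.5, -21.6]), array([44. , 48.5]), np.float64(89.1)] None
267 [251. 242.] z 39.4 [71. 56. 17.] [array([ 437.4, -205.6]), array([85.2, 89.8]), np.float64(88.5)] [ 447.7 -213.4   41.3]
106 [316. 235.] z 32.9 [83.5 78.  75. ] [array([ 626.9, -189.2]), array([44.5, 41. ]), np.float64(5.9)] None
laneTL [ 595.1 -232.8   18.8]
laneTR [596.7 281.5   0.6]
laneBR [663.7 262.3  16.4]
laneBL [ 665.8 -231.1   15.9]
stop [ 426.9 -164.    58.6]
rail [400.9 -73.3  14.1]
rail2 [435.6 -76.6  10.1]
plateR [424.1  -1.7  -2.8]
fin [ 637.6 -182.6   97.5]
ob [643.3 -21.6  92.4]
```

```bash
python3 - <<'E'
import cv2
a=cv2.imread("pics/scene0.png")[140:280,165:445]; cv2.imwrite("pics/crop1.png",cv2.resize(a,None,fx=2.8,fy=2.8,interpolation=cv2.INTER_CUBIC))
E
```

```text
(no output)
```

View pics/crop1.png

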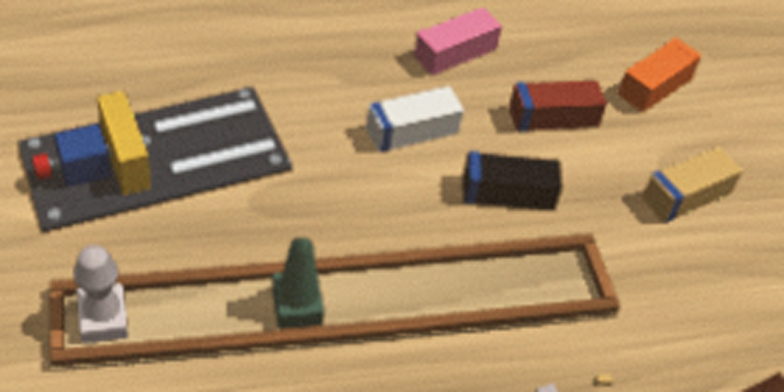

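The crop shows the guides running from (160,125) to (275,165), the yellow stop at (125,140), the red knob at the left, and a clear lane to the right of the obelisk. Next I'll measure the jig and the lane.

```bash
cat > jl.py <<'E'
from h import *
np.set_printoptions(precision=1,suppress=True)
for n in ["scene","side"]:
    c=dict(np.load(f"pics/{n}0.npz")); hsv=cv2.cvtColor(c["frame"],cv2.COLOR_RGB2HSV); P=cloud(c)
    X,Y,Z=P[...,0],P[...,1],P[...,2]
    jig=(X>330)&(X<540)&(Y>-300)&(Y<30)
    print(n)
    g=jig&(hsv[...,1]<60)&(hsv[...,2]>130)&(Y>-140)&(Z<22)
    for k in cnt(g):
        if len(k)<25: continue
        q=plane(c,k.reshape(-1,2),14)[:,:2].astype(np.float32); print("guide",[np.round(v,1) for v in cv2.minAreaRect(q)], 'z',np.median(Z[k[:,0,1],k[:,0,0]]))
    y=jig&(hsv[...,0]>18)&(hsv[...,0]<32)&(hsv[...,1]>150)&(Z>52)
    v,u=np.nonzero(y);q=plane(c,np.c_[u,v],58)[:,:2].astype(np.float32); print("stop top",len(u),[np.round(v,1) for v in cv2.minAreaRect(q)],np.median(Z[y]))
    w=(X>560)&(X<700)&(Y>-270)&(Y<290)&(Z>11)&(Z<24)&(hsv[...,1]>110)&(hsv[...,2]<170)
    k=max(cnt(w),key=cv2.contourArea).reshape(-1,2); q=plane(c,k,18)[:,:2].astype(np.float32); print("lane",[np.round(v,1) for v in cv2.minAreaRect(q)],np.median(Z[w]))
E
python3 jl.py
```

```text
scene
guide [array([451.7, -66.4]), array([ 14.5, 105.1]), np.float64(11.7)] z 11.755014252375588
guide [array([394.9, -78.4]), array([ 15.2, 103.9]), np.float64(12.4)] z 12.607606929971325
stop top 267 [array([ 446.1, -161.8]), array([94.6, 28.2]), np.float64(12.4)] 57.73951443047497
lane [array([634.3,  14.2]), array([499.4,  88.7]), np.float64(89.7)] 17.899304602722054
side
guide [array([392.5, -75.1]), array([ 8.6, 96.2]), np.float64(12.1)] z 16.093936949305657
guide [array([449.6, -63.7]), array([ 9.6, 94.2]), np.float64(12.0)] z 15.450448093552893
stop top 294 [array([ 440., -163.]), array([89.7, 31.2]), np.float64(12.3)] 59.209523474173295
lane [array([629.1,  13.2]), array([506.4,  87.9]), np.float64(89.5)] 18.718550579087378
```

>>> jog_arm --commands '[[[3.4,-3.4,0],[0,0,-0.139],8.5],[[3.4,-3.4,0],[0,0,-0.139],8.5],[[3.4,-3.4,0],[0,0,-0.139],8.5],[[3.4,-3.4,0],[0,0,-0.139],8.5],[[3.4,-3.4,0],[0,0,-0.139],8.5],[[3.4,-3.4,0],[0,0,-0.139],8.5],[[3.4,-3.4,0],[0,0,-0.139],8.5],[[3.4,-3.4,0],[0,0,-0.139],8.5]]'

```text
time_s: 0.95
tool_pos: [425.6, 280.7, 231.3]
eef_rot: [-0.0, 0.639, 0.769, 0.0]
ft_force: [0.3, 0.6, 0.5]
grip_width: 85.0
finger_force: 0.0
```

```bash
cat > st.py <<'E'
from cell import arm
import json
def st():
    s=arm.state(); r=dict(t=s["time_s"],q=[float(x) for x in s["joint_pos"]],p=[float(x) for x in s["tool_pos"]],R=[float(x) for x in s["eef_rot"]],f=[float(x) for x in s["ft_force"]],w=float(s["grip_width"]),ff=float(s["finger_force"]))
    open("log.jsonl","a").write(json.dumps(r)+"\n"); return r
if __name__=="__main__": print({k:([round(x,3) for x in v] if isinstance(v,list) else round(v,3)) for k,v in st().items()})
E
python3 st.py
```

```text
{'t': 0.95, 'q': [0.35, 0.034, 1.768, 0.0, 1.339, 0.166], 'p': [425.628, 280.728, 231.252], 'R': [-0.0, 0.639, 0.769, 0.0], 'f': [0.318, 0.609, 0.525], 'w': 85.016, 'ff': 0.0}
```

>>> jog_arm --commands '[[[0,-3.0,0],[-0.049,-0.01,0],8.5],[[0,-2.4,0],[-0.049,-0.01,0],8.5],[[0,-2,0],[-0.049,-0.01,0],8.5],[[0,-2,0],[-0.049,-0.01,0],8.5]]'

```text
time_s: 1.35
tool_pos: [424.7, 187.2, 231.1]
eef_rot: [0.078, 0.634, 0.767, -0.064]
ft_force: [0.5, 0.4, -0.2]
grip_width: 84.9
finger_force: 0.0
```

```bash
python3 st.py
```

```text
{'t': 1.35, 'q': [0.298, -0.025, 1.841, -0.206, 1.35, 0.157], 'p': [424.655, 187.166, 231.141], 'R': [0.078, 0.634, 0.767, -0.064], 'f': [0.454, 0.361, -0.2], 'w': 84.943, 'ff': 0.0}
```

>>> jog_arm --commands '[[[0,-2,-1],[-0.049,-0.01,0],8.5],[[0,-2,-1],[-0.049,-0.01,0],8.5],[[0,-1,-1],[-0.049,-0.01,0],8.5],[[0,0,-1],[-0.049,-0.01,0],8.5]]'

```text
time_s: 1.75
tool_pos: [424.6, 137.2, 191.0]
eef_rot: [0.155, 0.625, 0.755, -0.126]
ft_force: [0.4, 0.8, -0.5]
grip_width: 85.2
finger_force: 0.0
```

```bash
python3 st.py
```

```text
{'t': 1.75, 'q': [0.326, 0.031, 1.912, -0.418, 1.277, 0.276], 'p': [424.573, 137.199, 190.968], 'R': [0.155, 0.625, 0.755, -0.126], 'f': [0.429, 0.836, -0.46], 'w': 85.242, 'ff': 0.0}
```

```bash
cat > kin.py <<'E'
import numpy as np, json
from scipy.spatial.transform import Rotation as Ro
from scipy.optimize import least_squares
E=lambda a,t: Ro.from_euler(a,t).as_matrix()
LO=np.array([-2.99,-.89,.3,-1.14,0,-3.12]);HI=np.array([2.99,2.07,2.58,4.28,2.63,3.12])
def chain(q):
    A=E('z',q[0]);B=A@E('y',q[1]);C=A@E('y',q[1]+q[2]);D=C@E('z',q[3])@E('y',q[4]);return A,B,C,D,D@E('z',q[5]+np.pi/2)
# params: shoulder [x,y,z] in A, upper z in B, forearm [x,z] in C, tool z in D
def rowm(q):
    A,B,C,D,T=chain(q); return np.c_[A,B[:,2],C[:,0],C[:,2],D[:,2]]
def fit():
    L=[json.loads(l) for l in open("log.jsonl")]
    L.append(dict(q=[1.0956931,.181368036,1.60773987,1.29735570e-05,1.35381979,-.206311877],p=[152.49524175,553.98555428,230.6110223],R=[-2.29e-4,.13399,.99098,-6.27e-4]))
    M=np.vstack([rowm(l["q"]) for l in L]);b=np.hstack([l["p"] for l in L])
    x=np.linalg.lstsq(M,b,rcond=1e-4)[0]
    re=[np.degrees((Ro.from_matrix(chain(l["q"])[4]).inv()*Ro.from_quat(l["R"],scalar_first=True)).magnitude()) for l in L]
    return x,np.abs(M@x-b).max(),max(re)
X=fit()[0]
def fk(q): return rowm(q)@X, chain(q)[4]
def ik(p,R,q0):
    def f(q):
        P,T=fk(q); return np.r_[(P-p)/100,Ro.from_matrix(R.T@T).as_rotvec()]
    r=least_squares(f,np.clip(q0,LO+1e-3,HI-1e-3),bounds=(LO,HI),xtol=1e-10); return r.x,np.abs(r.fun).max()
if __name__=="__main__": print(fit())
E
python3 kin.py
```

```text
(array([-5.44758175e-06,  1.17799999e+02,  3.13399994e+02,  4.38200007e+02,
        8.55000013e+01,  5.14500006e+02,  3.18899997e+02]), np.float64(1.250423849796789e-06), np.float64(0.0002881518747142936))
```

```bash
cat > plan.py <<'E'
from kin import *
def lie(f,e):  # f 2d foot dir ; returns tool R lying
    f=np.r_[f,0]/np.linalg.norm(f); d=np.array([0,0,-1.]); z=d*np.cos(e)+f*np.sin(e); y=np.cross(f,d); y=-y if y[0]<0 else y
    return np.c_[np.cross(y,z),y,z]
def place(h,e,sgn): # tool pointing h (2d), e below horizon
    h=np.r_[h,0]/np.linalg.norm(h); d=np.array([0,0,-1.]); z=h*np.cos(e)+d*np.sin(e); y=sgn*np.cross(d,h)
    return np.c_[np.cross(y,z),y,z]
B=dict(white=((428.4,129.7),(.19,-.982)),sand=((545,383.3),(.29,-.956)),red=((424.2,283),(-.085,-.996)),black=((520,205.3),(-.255,-.967)))
FJ=np.array([.2096,-.9778]); MID=np.array([422.2,-70.9]) # guide middle, jig x=-77.5
HOME=MID+32.5*FJ
if __name__=="__main__":
    np.set_printoptions(precision=2,suppress=True,linewidth=150)
    q0=[.326,.031,1.912,-.418,1.277,.276]
    for e in (.35,.5,.65,.8):
        print("e",e)
        for n,(c,f) in list(B.items())+[("jig",(HOME,FJ))]:
            q,r=ik(np.r_[c,13],lie(f,e),q0); print(n,q,round(r,4))
            if n=="jig": qj=q
        # sign of closing axis: tool y fixed in blank: lying y=-(f x d) sign -> placed has h=-f dir when unrotated
        f=np.r_[FJ,0]; d=np.array([0,0,-1.]); ax=np.cross(f,d); Rp=Ro.from_rotvec(ax/np.linalg.norm(ax)*np.pi/2).as_matrix()@lie(FJ,e)
        for Y in (60,225):
            for yaw in (0,-30,-60,-90,-120):
                R=E('z',np.radians(yaw))@Rp
                best=min((ik(np.r_[632.,Y,51],R,np.r_[np.arctan2(Y,632)-.15,.6,1.6,j4,j5,j6]) for j4 in (.0,1.5,3) for j5 in (.5,1.3) for j6 in (-1.5,1.5)),key=lambda t:t[1])
                print(Y,yaw,np.round(R[:,2],2),best[0],round(best[1],4))
E
python3 plan.py
```

```text
e 0.35
white [ 0.27  0.33  2.   -0.45  0.9   0.38] 0.0
sand [ 0.59  0.73  1.35 -0.36  1.19  0.46] 0.0
red [ 0.53  0.52  1.71 -0.31  1.14  0.78] 0.0
black [ 0.33  0.59  1.58 -0.31  1.18  0.74] 0.0
jig [-0.28  0.21  2.16 -0.51  0.66 -0.1 ] 0.0
60 0 [-0.2   0.92 -0.34] [-0.48  1.01  1.22  0.84  1.84 -0.9 ] 0.0
60 -30 [ 0.29  0.89 -0.34] [-0.6   0.81  1.65  1.13  1.47 -0.92] 0.0
60 -60 [ 0.7   0.63 -0.34] [-0.61  0.66  2.03  1.62  1.16 -1.09] 0.0
60 -90 [ 0.92  0.2  -0.34] [-0.36  0.59  2.24  2.48  0.97 -1.37] 0.0
60 -120 [ 0.89 -0.29 -0.34] [ 0.1   0.62  2.15  3.64  0.89 -1.76] 0.0
225 0 [-0.2   0.92 -0.34] [-0.27  0.96  1.33  0.99  1.67 -0.84] 0.0
225 -30 [ 0.29  0.89 -0.34] [-0.33  0.76  1.76  1.35  1.3  -0.93] 0.0
225 -60 [ 0.7   0.63 -0.34] [-0.23  0.64  2.08  1.99  1.01 -1.16] 0.0
225 -90 [ 0.92  0.2  -0.34] [ 0.13  0.61  2.16  3.04  0.86 -1.53] 0.0
225 -120 [ 0.89 -0.29 -0.34] [ 0.49  0.69  1.94  4.17  0.9  -2.03] 0.0
e 0.5
white [ 0.37  0.4   1.96 -0.61  0.97  0.57] 0.0
sand [ 0.65  0.8   1.29 -0.49  1.28  0.55] 0.0
red [ 0.59  0.61  1.62 -0.4   1.27  0.87] 0.0
black [ 0.38  0.68
[... 1952 characters left out ...]
1
60 0 [-0.15  0.68 -0.72] [-0.4   0.76  1.39  0.61  1.51 -0.81] 0.0
60 -30 [ 0.21  0.66 -0.72] [-0.47  0.58  1.71  0.84  1.17 -0.62] 0.0
60 -60 [ 0.52  0.47 -0.72] [-0.44  0.41  1.99  1.15  0.78 -0.48] 0.0
60 -90 [ 0.68  0.15 -0.72] [-0.26  0.31  2.14  1.64  0.32 -0.42] 0.0
60 -120 [ 0.66 -0.21 -0.72] [ 0.01  0.36  2.1   4.28  0.23 -2.47] 0.0319
225 0 [-0.15  0.68 -0.72] [-0.16  0.73  1.44  0.72  1.38 -0.67] 0.0
225 -30 [ 0.21  0.66 -0.72] [-0.19  0.54  1.76  0.97  0.99 -0.5 ] 0.0
225 -60 [ 0.52  0.47 -0.72] [-0.09  0.41  1.99  1.31  0.56 -0.35] 0.0
225 -90 [ 0.68  0.15 -0.72] [ 0.14  0.37  2.05  2.33  0.07 -0.81] 0.0
225 -120 [ 0.66 -0.21 -0.72] [ 0.37  0.46  1.87 -1.14  0.49 -3.07] 0.0475
```

```bash
cat > go.py <<'E'
from plan import *; from st import st
e=.6
def delta(p,R,show=True):
    s=st(); Rc=Ro.from_quat(s["R"],scalar_first=True).as_matrix(); rv=Ro.from_matrix(R@Rc.T).as_rotvec(); q,r=ik(p,R,s["q"])
    if show: print("cm",np.round((np.array(p)-s["p"])/10,2),"rot",np.round(rv,3),"q",np.round(q,2),round(r,4),"F",np.round(s["f"],1),"w",round(s["w"],1),"t",round(s["t"],1))
def standR(yaw): 
    f=np.r_[FJ,0]; ax=np.cross(f,[0,0,-1.]); return E('z',np.radians(yaw))@Ro.from_rotvec(ax/np.linalg.norm(ax)*np.pi/2).as_matrix()@lie(FJ,e)
E
python3 -c "
from go import *
c,f=B['white'];delta(np.r_[c,13],lie(f,e))
for x in (-45,-60,-65):
  for z in (21,60,130): print(x,z,ik(np.r_[MID+(x+77.5)*FJ,z],lie(FJ,e),[-.1,.3,2.1,-.9,.7,.5]))
"
```

```text
cm [  0.38  -0.75 -17.8 ] rot [-0.195 -0.033  0.001] q [ 0.42  0.45  1.93 -0.69  1.04  0.68] 0.0 F [ 0.4  0.8 -0.5] w 85.2 t 1.8
-45 21 (array([-0.11500351,  0.27373629,  2.17730311, -0.94538261,  0.72048599,
        0.41637552]), np.float64(2.0404539278120293e-12))
-45 60 (array([-0.11500351,  0.16953971,  2.17961411, -0.85979663,  0.78370368,
        0.299297  ]), np.float64(2.9118547073590685e-11))
-45 130 (array([-0.11500351,  0.00309788,  2.16061123, -0.74205607,  0.91319555,
        0.1218464 ]), np.float64(6.763731062014197e-14))
-60 21 (array([-0.07739797,  0.27356277,  2.17755511, -0.9322684 ,  0.73976609,
        0.43768433]), np.float64(8.220453523790268e-14))
-60 60 (array([-0.07739797,  0.16933622,  2.17986669, -0.85070238,  0.80388173,
        0.32398503]), np.float64(1.907666907437449e-14))
-60 130 (array([-0.07739797,  0.00285072,  2.16085924, -0.73844111,  0.93423093,
        0.15070577]), np.float64(2.7617044233335866e-14))
-65 21 (array([-0.06476725,  0.27371503,  2.17733398, -0.92770659,  0.74625615,
        0.44471211]), np.float64(5.5205145713864595e-14))
-65 60 (array([-0.06476725,  0.16951479,  2.17964505, -0.84749036,  0.81066162,
        0.33216526]), np.float64(6.151151581533176e-15))
-65 130 (array([-0.06476725,  0.00306761,  2.16064161, -0.73707064,  0.94127722,
        0.16031922]), np.float64(1.994689720604041e-14))
```

>>> jog_arm --commands '[[[0.1,-0.2,-3],[-0.039,-0.007,0],8.5],[[0.1,-0.2,-3],[-0.039,-0.007,0],8.5],[[0.1,-0.2,-3],[-0.039,-0.007,0],8.5],[[0.1,-0.1,-3],[-0.039,-0.006,0],8.5],[[0,0,-3],[-0.039,-0.006,0],8.5],[[0,0,-1.8],[0,0,0],8.5],[[0,0,-1],[0,0,0],8.5],[[0,0,0],[0,0,0],8.5]]'

```text
time_s: 2.55
tool_pos: [427.8, 130.9, 12.2]
eef_rot: [0.226, 0.608, 0.737, -0.189]
ft_force: [-0.0, 0.0, 0.0]
grip_width: 84.7
finger_force: 0.0
```

```bash
python3 - <<'E'
from h import *; from go import *
c,f=B['white'];delta(np.r_[c,13],lie(f,e))
k=load("wrist"); cv2.imwrite("pics/w1.png",k["frame"][:,:,::-1])
E
```

```text
cm [ 0.06 -0.12  0.08] rot [-0.001 -0.003 -0.   ] q [ 0.42  0.45  1.93 -0.69  1.04  0.68] 0.0 F [-0.  0.  0.] w 84.7 t 2.5
```

View pics/w1.png

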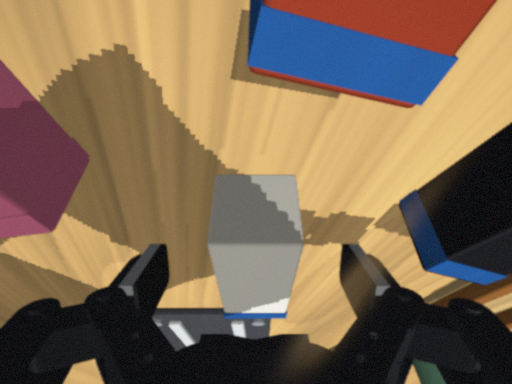

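The wrist view shows the white blank centred between the fingers at (255,245), with its foot at the bottom. Closing now.

>>> jog_arm --commands '[[[0,0,0.1],[0,0,0],3.0],[[0,0,0],[0,0,0],3.0],[[0,0,0],[0,0,0],3.0],[[0,0,0],[0,0,0],3.0],[[0,0,0],[0,0,0],3.0],[[0,0,0],[0,0,0],3.0],[[0,0,0],[0,0,0],3.0],[[0,0,0],[0,0,0],3.0]]' --grip_force 80

```text
time_s: 3.4
tool_pos: [429.5, 131.8, 15.4]
eef_rot: [0.228, 0.608, 0.737, -0.187]
ft_force: [-1.0, 2.1, 6.2]
grip_width: 34.7
finger_force: 80.8
```

```bash
python3 - <<'E'
from go import *
delta(np.r_[MID+(-68+77.5)*FJ,80],lie(FJ,e))
E
```

```text
cm [ -0.53 -21.2    6.46] rot [-0.002  0.001  0.02 ] q [-0.06  0.12  2.18 -0.81  0.85  0.28] 0.0 F [-1.   2.1  6.2] w 34.7 t 3.4
```

>>> jog_arm --commands '[[[0,0,2.5],[0,0,0],3.0],[[0,-1,2.5],[0,0,0],3.0],[[-0.1,-4,1.5],[0,0,0.01],3.0],[[-0.1,-4,0],[0,0,0.01],3.0],[[-0.1,-4,0],[0,0,0],3.0],[[-0.1,-4,0],[0,0,0],3.0],[[-0.1,-4,0],[0,0,0],3.0],[[0,-0.2,0],[0,0,0],3.0]]'

```text
time_s: 4.2
tool_pos: [422.4, -84.1, 79.4]
eef_rot: [0.228, 0.603, 0.742, -0.186]
ft_force: [-0.1, 0.2, -2.6]
grip_width: 34.9
finger_force: 80.6
```

```bash
python3 - <<'E'
from h import *; from go import *
np.set_printoptions(precision=1,suppress=True)
delta(np.r_[MID+(-68+77.5)*FJ,22],lie(FJ,e))
s=st(); print(s["p"])
for n in ("scene","side"):
    k=load(n); np.savez(f"pics/{n}1.npz",**k); cv2.imwrite(f"pics/{n}1.png",k["frame"][:,:,::-1])
    for b in blobs(k,20,150,(380,520),(-100,60)): print(n,b["n"],b["px"],b["z"],b["rgb"],b["rect"],b["foot"])
a=cv2.imread("pics/side1.png")[180:290,190:310]; b=cv2.imread("pics/scene1.png")[130:240,150:270]
cv2.imwrite("pics/c2.png",cv2.resize(np.hstack([a,b]),None,fx=3.3,fy=3.3,interpolation=cv2.INTER_CUBIC))
E
```

```text
cm [ 0.2  0.4 -5.7] rot [-0. -0.  0.] q [-0.1  0.3  2.2 -0.9  0.8  0.5] 0.0 F [-0.1  0.2 -2.6] w 34.9 t 4.2
[422.39864893963573, -84.13058785268782, 79.4280360902587]
scene 696 (np.float64(243.84913793103448), np.float64(164.41091954022988)) 108.53550358245553 [62. 55. 48.] ((430.75518798828125, -50.35377883911133), (105.04141235351562, 73.63116455078125), 62.88182830810547) None
side 553 (np.float64(238.63291139240508), np.float64(186.1627486437613)) 106.80832547312423 [68. 67. 60.] ((429.1578063964844, -64.1483383178711), (96.10694122314453, 70.53482055664062), 16.126611709594727) None
```

View pics/c2.png

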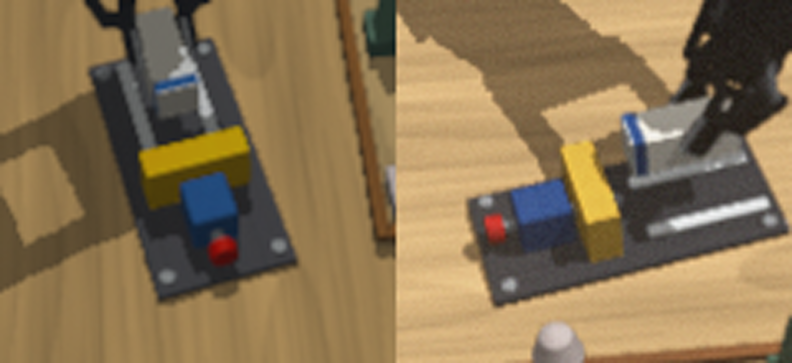

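The white blank is held level and in line with the channel, with its foot towards the stop. Lowering now.

>>> jog_arm --commands '[[[0.2,0.4,-2],[0,0,0],3.0],[[0,0,-2],[0,0,0],3.0],[[0,0,-1],[0,0,0],3.0],[[0,0,-0.2],[0,0,0],3.0],[[0,0,0],[0,0,0],3.0]]'

```text
time_s: 4.8
tool_pos: [425.7, -76.0, 27.2]
eef_rot: [0.229, 0.6, 0.744, -0.185]
ft_force: [0.2, -0.1, -4.0]
grip_width: 34.8
finger_force: 80.8
```

>>> jog_arm --commands '[[[0,0,-0.15],[0,0,0],3.0],[[0,0,-0.15],[0,0,0],3.0],[[0,0,0],[0,0,0],3.0]]'

```text
time_s: 5.1
tool_pos: [426.0, -76.6, 24.7]
eef_rot: [0.229, 0.601, 0.743, -0.185]
ft_force: [0.1, -0.1, -2.6]
grip_width: 34.6
finger_force: 80.8
```

>>> jog_arm --commands '[[[-0.24,-0.05,0],[0,0,0],3.0],[[0,0,-0.1],[0,0,0],3.0],[[0,0,-0.1],[0,0,0],3.0],[[0,0,0],[0,0,0],3.0]]'

```text
time_s: 5.5
tool_pos: [423.2, -77.4, 23.4]
eef_rot: [0.229, 0.601, 0.743, -0.186]
ft_force: [-6.5, 4.9, 14.3]
grip_width: 34.6
finger_force: 83.2
```

>>> jog_arm --commands '[[[0,0,0.08],[0,0,0],3.0],[[0,0,0.04],[0,0,0],3.0],[[0,0,0],[0,0,0],3.0]]'

```text
time_s: 5.8
tool_pos: [423.3, -77.1, 23.4]
eef_rot: [0.229, 0.601, 0.743, -0.185]
ft_force: [-0.1, 0.1, -3.0]
grip_width: 34.7
finger_force: 80.8
```

```bash
python3 - <<'E'
from h import *; from go import *
delta(np.r_[MID+(-68+77.5)*FJ,22],lie(FJ,e)); s=st(); print(s["p"],s["f"])
k=load("wrist"); cv2.imwrite("pics/w2.png",k["frame"][:,:,::-1])
b=load("scene")["frame"][150:220,200:280,::-1]
cv2.imwrite("pics/c3.png",cv2.resize(np.hstack([cv2.resize(b,(439,384),interpolation=cv2.INTER_CUBIC),k["frame"][:,100:420,::-1]]),None,fx=1,fy=1))
E
```

```text
cm [ 0.09 -0.31 -0.14] rot [-0.002 -0.001 -0.   ] q [-0.06  0.27  2.18 -0.92  0.75  0.45] 0.0 F [-0.1  0.1 -3. ] w 34.7 t 5.8
[423.30636364051537, -77.13748749795182, 23.431169838764948] [-0.11202964549496272, 0.14690331668104895, -2.9703037243365955]
```

View pics/c3.png

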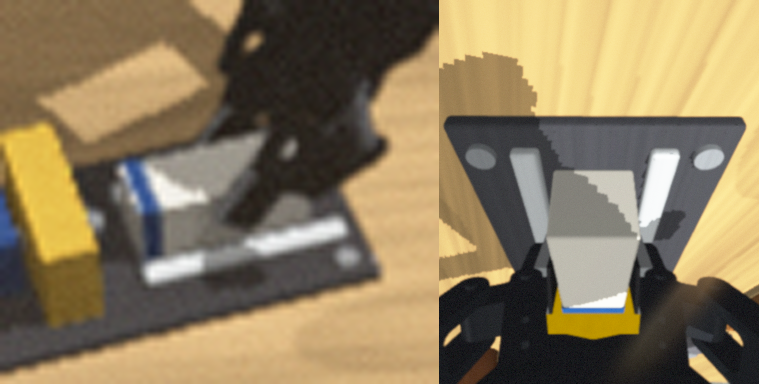

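>>> jog_arm --commands '[[[0.1,-0.49,0],[0,0,0],3.0],[[0.1,-0.49,0],[0,0,0],3.0],[[0.1,-0.49,0],[0,0,0],3.0],[[0.1,-0.49,-0.03],[0,0,0],3.0],[[0.04,-0.2,-0.03],[0,0,0],3.0],[[0,0,0],[0,0,0],3.0]]'

```text
time_s: 6.5
tool_pos: [428.0, -99.1, 23.4]
eef_rot: [0.229, 0.601, 0.743, -0.185]
ft_force: [-1.6, 4.7, 5.2]
grip_width: 34.7
finger_force: 82.3
```

>>> jog_arm --commands '[[[0.02,-0.1,0],[0,0,0],3.0],[[0.02,-0.1,0],[0,0,0],3.0],[[0,0,0],[0,0,0],3.0]]'

```text
time_s: 6.8
tool_pos: [428.2, -100.6, 23.4]
eef_rot: [0.229, 0.601, 0.743, -0.185]
ft_force: [-4.3, 10.1, 9.9]
grip_width: 34.5
finger_force: 83.1
```

>>> jog_arm --commands '[[[0.02,-0.1,0.03],[0,0,0],3.0],[[0.02,-0.1,0],[0,0,0],3.0],[[0,0,0],[0,0,0],3.0]]'

```text
time_s: 7.1
tool_pos: [428.6, -102.5, 23.4]
eef_rot: [0.229, 0.601, 0.743, -0.185]
ft_force: [-2.8, 9.0, 6.6]
grip_width: 34.9
finger_force: 82.6
```

```bash
cat > pl.py <<'E'
from h import *
import sys
k=load("side"); K=np.array([[k["fx"],0,k["cx"]],[0,k["fy"],k["cy"]],[0,0,1]])
hsv=cv2.cvtColor(k["frame"],cv2.COLOR_RGB2HSV); m=((hsv[...,0]<6)|(hsv[...,0]>174))&(hsv[...,1]>200)
m[:230]=0;m[280:]=0;m[:,:230]=0;m[:,290:]=0
v,u=np.nonzero(m); q=plane(k,[[u.mean(),v.mean()]],26)[0]; print("knob",len(u),u.mean().round(2),v.mean().round(2),q.round(1),"jigx",(q[:2]-[438.5,-146.7])@[.2096,-.9778])
if len(sys.argv)>1: cv2.imwrite(sys.argv[1],cv2.resize(k["frame"][170:280,190:320,::-1],None,fx=5,fy=5,interpolation=cv2.INTER_CUBIC))
E
python3 pl.py; python3 - <<'E'
import h,numpy as np,cv2
k=dict(np.load("pics/side1.npz"));h.load=lambda n:k
import sys;sys.argv=["x"];exec(open("pl.py").read().replace('load("side")','k'))
E
```

```text
knob 47 258.28 259.17 [ 459.8 -250.5   26. ] jigx 105.99027951068295
knob 46 257.09 255.61 [ 457.5 -239.4   26. ] jigx 94.60187405337186
```

>>> jog_arm --commands '[[[0.02,-0.1,0.02],[0,0,0],3.0],[[0.02,-0.1,0],[0,0,0],3.0],[[0,0,0],[0,0,0],3.0]]'

```text
time_s: 7.45
tool_pos: [428.7, -102.9, 23.4]
eef_rot: [0.229, 0.601, 0.744, -0.184]
ft_force: [-6.9, 25.5, 16.4]
grip_width: 34.7
finger_force: 84.7
```

>>> jog_arm --commands '[[[0,0,0],[0,0,0],3.0],[[0,0,0],[0,0,0],3.0],[[0,0,0],[0,0,0],3.0],[[0,0,0],[0,0,0],3.0],[[0,0,0],[0,0,0],3.0],[[0,0,0],[0,0,0],3.0],[[0,0,0],[0,0,0],3.0],[[0,0,0],[0,0,0],3.0]]'

```text
time_s: 8.25
tool_pos: [428.6, -102.9, 23.3]
eef_rot: [0.229, 0.601, 0.744, -0.184]
ft_force: [-8.1, 24.5, 16.3]
grip_width: 34.7
finger_force: 84.7
```

>>> jog_arm --commands '[[[0,0,0],[0,0,0],3.0],[[0,0,0],[0,0,0],3.0],[[0,0,0],[0,0,0],3.0],[[0,0,0],[0,0,0],3.0],[[0,0,0],[0,0,0],3.0],[[0,0,0],[0,0,0],3.0],[[0,0,0],[0,0,0],3.0],[[0,0,0],[0,0,0],3.0]]'

```text
time_s: 9.05
tool_pos: [428.6, -102.9, 23.3]
eef_rot: [0.229, 0.601, 0.744, -0.184]
ft_force: [-8.2, 24.2, 16.4]
grip_width: 34.6
finger_force: 84.7
```

>>> jog_arm --commands '[[[0,0,0],[0,0,0],3.0],[[0,0,0],[0,0,0],3.0],[[0,0,0],[0,0,0],3.0],[[0,0,0],[0,0,0],3.0],[[0,0,0],[0,0,0],3.0],[[0,0,0],[0,0,0],3.0],[[0,0,0],[0,0,0],3.0],[[0,0,0],[0,0,0],3.0]]'

```text
time_s: 9.85
tool_pos: [428.7, -102.9, 23.4]
eef_rot: [0.229, 0.601, 0.744, -0.184]
ft_force: [-7.7, 24.7, 17.2]
grip_width: 34.8
finger_force: 84.7
```

```bash
python3 pl.py; python3 - <<'E'
from go import *
s=st();print(np.round(s["p"],1),np.round(s["f"],1))
R=standR(-12.1)
print(np.round(R,2)); delta(np.r_[632.,226,120],R)
E
```

```text
knob 46 258.35 259.37 [ 459.9 -251.2   26. ] jigx 106.62719410567605
[ 428.7 -102.9   23.4] [-8.6 25.4 16.5]
[[ 0.    1.    0.  ]
 [ 0.56 -0.    0.83]
 [ 0.83  0.   -0.56]]
cm [20.33 32.89  9.66] rot [ 1.56   0.167 -0.166] q [-0.25  0.62  1.58  0.95  1.4  -0.65] 0.0 F [-8.6 25.4 16.5] w 34.7 t 9.9
```

>>> jog_arm --commands '[[[-0.2,1,0.3],[0,0,0],3.0],[[-0.1,1,3],[0,0,0],3.0],[[0,1,4],[0,0,0],3.0],[[0,1,4],[0,0,0],3.0],[[2.5,4,0],[0.142,0.015,-0.015],3.0],[[2.5,4,0],[0.142,0.015,-0.015],3.0],[[2.5,4,0],[0.142,0.015,-0.015],3.0],[[2.5,4,0],[0.142,0.015,-0.015],3.0]]'

```text
time_s: 10.7
tool_pos: [527.5, 96.5, 137.5]
eef_rot: [0.023, 0.657, 0.754, 0.009]
ft_force: [0.7, -0.6, -3.4]
grip_width: 34.7
finger_force: 80.8
```

>>> jog_arm --commands '[[[1.5,1.8,0],[0.142,0.015,-0.015],3.0],[[1.5,1.8,0],[0.142,0.015,-0.015],3.0],[[1.5,1.8,0],[0.142,0.015,-0.015],3.0],[[1.5,1.8,0],[0.142,0.015,-0.015],3.0],[[1.5,1.8,0],[0.142,0.015,-0.015],3.0],[[1.5,1.8,0],[0.142,0.015,-0.015],3.0],[[1.5,1.8,0],[0.142,0.015,-0.015],3.0],[[0,0,0],[0,0,0],3.0]]'

```text
time_s: 11.5
tool_pos: [629.8, 220.0, 130.9]
eef_rot: [-0.333, 0.627, 0.623, 0.329]
ft_force: [-1.2, -0.1, -3.1]
grip_width: 34.7
finger_force: 80.9
```

```bash
python3 - <<'E'
from h import *; from go import *
delta(np.r_[632.,226,60],standR(-12.1))
np.set_printoptions(precision=1,suppress=True)
ims=[]
for n in ("scene","side"):
    k=load(n); np.savez(f"pics/{n}2.npz",**k); ims.append(k["frame"][:,:,::-1])
    for b in blobs(k,28,48,(200,900),(0,500)): print(n,b["n"],b["px"],b["z"],b["rgb"],b["rect"][0],b["rect"][1],b["rect"][2],b["foot"])
cv2.imwrite("pics/c4.png",np.hstack([cv2.resize(ims[0][130:280,260:410],(400,400)),cv2.resize(ims[1][80:230,220:370],(400,400))]))
E
```

```text
cm [ 0.22  0.6  -7.09] rot [-0.002 -0.008  0.002] q [-0.25  0.72  1.56  0.96  1.35 -0.72] 0.0 F [-1.2 -0.1 -3.1] w 34.7 t 11.5
scene 290 (np.float64(328.2758620689655), np.float64(151.12413793103448)) 35.98246605296424 [240. 147. 178.] (318.2427062988281, 202.29327392578125) (38.730255126953125, 93.28800201416016) 20.39877700805664 None
scene 284 (np.float64(401.32042253521126), np.float64(162.8450704225352)) 36.401485057289165 [241.  135.5  65. ] (391.4681701660156, 412.1612854003906) (38.159324645996094, 95.05288696289062) 31.627010345458984 None
scene 322 (np.float64(364.7888198757764), np.float64(174.13975155279502)) 35.95438620536942 [163.  74.  56.] (425.8258056640625, 283.21954345703125) (92.35000610351562, 42.03349304199219) 88.53780364990234 [425.9 244.9  36.9]
scene 367 (np.float64(412.5940054495913), np.float64(202.5040871934605)) 36.871935340148525 [232. 196. 122.] (545.3654174804688, 384.1678771972656) (37.49363327026367, 93.05653381347656) 19.361337661743164 [560.2 350.1  37.1]
side 187 (np.float64(223.2941176470588), np.float64(101.54010695187166)) 36.408786302940484 [
[... 303 characters left out ...]
56) 20.87460708618164 [557.5 350.8  35.9]
side 199 (np.float64(234.37688442211055), np.float64(124.46231155778895)) 37.07616571629501 [130.  59.  42.] (422.38482666015625, 284.72247314453125) (98.28755950927734, 34.55078887939453) 86.40717315673828 [423.4 245.2  37.2]
side 226 (np.float64(263.65486725663715), np.float64(137.94690265486724)) 37.076405917360375 [38. 39. 42.] (517.9478759765625, 205.6355743408203) (95.13438415527344, 36.08536911010742) 76.2104263305664 [511.1 169.   37.1]
side 237 (np.float64(203.27848101265823), np.float64(142.72573839662448)) 37.00027201485068 [189. 107. 133.] (315.2900695800781, 203.33529663085938) (37.21418380737305, 91.0439682006836) 22.26742172241211 None
```

View pics/c4.png

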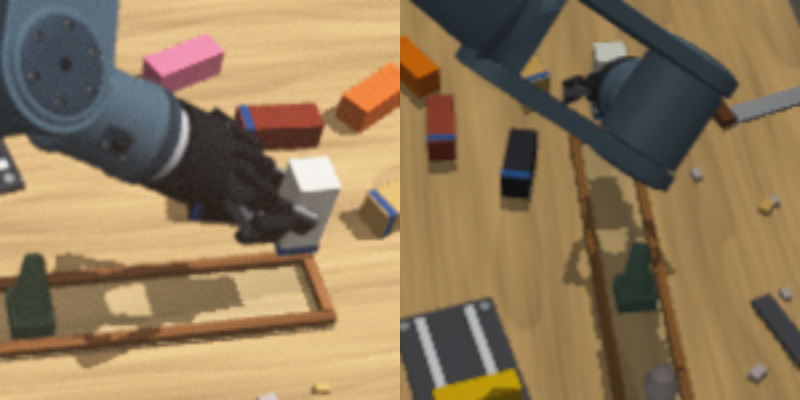

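>>> jog_arm --commands '[[[0.2,0.5,-1],[0,0,0],3.0],[[0,0,-3],[0,0,0],3.0],[[0,0,-2],[0,0,0],3.0],[[0,0,-1],[0,0,0],3.0],[[0,0,0],[0,0,0],3.0]]'

```text
time_s: 12.1
tool_pos: [632.2, 226.7, 65.9]
eef_rot: [-0.33, 0.625, 0.626, 0.329]
ft_force: [-0.4, -0.2, -2.2]
grip_width: 34.4
finger_force: 81.1
```

>>> jog_arm --commands '[[[0,0,-0.3],[0,0,0],3.0],[[0,0,-0.2],[0,0,0],3.0],[[0,0,0],[0,0,0],3.0]]'

```text
time_s: 12.4
tool_pos: [633.3, 226.2, 62.1]
eef_rot: [-0.329, 0.625, 0.626, 0.33]
ft_force: [0.1, 0.0, -2.8]
grip_width: 34.7
finger_force: 81.1
```

>>> jog_arm --commands '[[[0,0,-0.4],[0,0,0],3.0],[[0,0,-0.3],[0,0,0],3.0],[[0,0,0],[0,0,0],3.0]]'

```text
time_s: 12.7
tool_pos: [632.6, 226.3, 53.8]
eef_rot: [-0.33, 0.625, 0.626, 0.33]
ft_force: [-0.6, 0.5, -2.7]
grip_width: 34.7
finger_force: 81.1
```

>>> jog_arm --commands '[[[0,0,-0.1],[0,0,0],3.0],[[0,0,-0.1],[0,0,0],3.0],[[0,0,0],[0,0,0],3.0]]'

```text
time_s: 13.0
tool_pos: [632.8, 226.3, 52.2]
eef_rot: [-0.33, 0.625, 0.626, 0.33]
ft_force: [-0.4, -0.5, -2.4]
grip_width: 34.5
finger_force: 81.1
```

>>> jog_arm --commands '[[[0,0,-0.1],[0,0,0],3.0],[[0,0,0],[0,0,0],3.0]]'

```text
time_s: 13.2
tool_pos: [632.8, 226.3, 51.3]
eef_rot: [-0.33, 0.625, 0.626, 0.33]
ft_force: [0.6, 0.3, -2.3]
grip_width: 34.5
finger_force: 81.1
```

>>> jog_arm --commands '[[[0,0,-0.1],[0,0,0],3.0],[[0,0,0],[0,0,0],3.0]]'

```text
time_s: 13.4
tool_pos: [633.0, 226.3, 51.0]
eef_rot: [-0.33, 0.625, 0.626, 0.33]
ft_force: [-1.3, -1.2, 1.3]
grip_width: 34.6
finger_force: 81.6
```

>>> jog_arm --commands '[[[0,0,-0.05],[0,0,0],3.0],[[0,0,0],[0,0,0],5.0],[[0,0,0],[0,0,0],6.0],[[0,0,0],[0,0,0],6.0],[[0,-1,0.7],[0,0,0],6.0],[[0,-3,2],[0,0,0],6.0],[[0,-3,3],[0,0,0],6.0],[[0,-2,4],[0,0,0],6.0]]'

```text
time_s: 14.2
tool_pos: [632.2, 134.1, 146.7]
eef_rot: [-0.33, 0.626, 0.625, 0.329]
ft_force: [1.4, -0.0, 0.3]
grip_width: 60.2
finger_force: 0.0
```

```bash
python3 - <<'E'
from h import *; from go import *
c,f=B['sand']; delta(np.r_[c,150],lie(f,e))
np.set_printoptions(precision=1,suppress=True)
for n in ("scene","side"):
    k=load(n); np.savez(f"pics/{n}3.npz",**k)
    for b in blobs(k,80,105,(560,700),(150,300))+blobs(k,28,48,(380,600),(140,450)): print(n,b["n"],np.round(b["px"]),round(b["z"],1),b["rgb"],np.round(b["rect"][0],1),np.round(b["rect"][1],1),round(b["rect"][2],1),b["foot"])
E
```

```text
cm [-8.72 24.92  0.33] rot [-1.558 -0.232  0.233] q [ 0.69  0.67  1.22 -0.55  1.51  0.5 ] 0.0 F [ 1.4 -0.   0.3] w 60.2 t 14.2
scene 257 [372. 220.] 96.1 [244. 241. 235.] [633.  221.5] [38.3 35.6] 1.3 None
scene 222 [400. 165.] 36.5 [241. 134.  64.] [394.5 406.9] [36.6 84. ] 29.3 None
scene 331 [364. 174.] 35.9 [163.  75.  56.] [425.4 282.2] [90.3 41. ] 87.1 [425.6 245.   36.3]
scene 365 [413. 202.] 36.8 [231. 195. 121.] [546.3 383.7] [38.9 92.9] 17.1 [560.9 349.5  37.9]
scene 381 [349. 202.] 35.7 [50. 43. 38.] [522.7 204.8] [91.8 38.6] 78.2 [518.6 167.8  36.2]
side 71 [298. 117.] 97.0 [189. 191. 179.] [632.9 225.4] [32.1 35.9] 89.4 None
side 127 [226. 103.] 36.4 [194.  98.  10.] [391. 405.] [39.1 83.6] 30.2 None
side 199 [234. 124.] 37.3 [132.  60.  43.] [422.3 283.4] [100.2  34.3] 86.5 [423.4 243.5  38.9]
side 186 [263. 140.] 36.8 [39. 40. 43.] [516.5 201.8] [86.8 36.2] 76.7 [510.6 169.4  36.8]
```

>>> jog_arm --commands '[[[-2,0,3],[-0.142,-0.021,0.021],8.5],[[-2,1,2],[-0.142,-0.021,0.021],8.5],[[-2,3,0],[-0.142,-0.021,0.021],8.5],[[-2,3,0],[-0.142,-0.021,0.021],8.5],[[-0.7,3,0],[-0.142,-0.021,0.021],8.5],[[0,3,0],[-0.142,-0.021,0.021],8.5],[[0,3,0],[-0.142,-0.021,0.021],8.5],[[0,3,0],[-0.142,-0.021,0.021],8.5]]'

```text
time_s: 15.1
tool_pos: [546.5, 327.6, 199.1]
eef_rot: [0.087, 0.624, 0.776, -0.036]
ft_force: [0.4, -1.1, -0.7]
grip_width: 84.9
finger_force: 0.0
```

>>> jog_arm --commands '[[[0,3,-3],[-0.142,-0.021,0.021],8.5],[[0,2,-3],[-0.142,-0.021,0.021],8.5],[[0,0.9,-3],[-0.138,-0.021,0.021],8.5],[[0,0,0],[0,0,0],8.5]]'

```text
time_s: 15.5
tool_pos: [537.8, 384.9, 90.7]
eef_rot: [0.235, 0.563, 0.77, -0.187]
ft_force: [-2.6, -1.3, -4.2]
grip_width: 84.9
finger_force: 0.0
```

```bash
sed -i 's/sand=((545,383.3),(.29,-.956))/sand=((545.3,383.5),(.3,-.954))/' plan.py; python3 - <<'E'
from h import *; from go import *
c,f=B['sand']; delta(np.r_[c,15],lie(f,e))
k=load("wrist"); np.set_printoptions(precision=1,suppress=True)
for b in blobs(k,25,50,(450,640),(300,460)): print(b["n"],np.round(b["px"]),round(b["z"],1),b["rgb"],b["rect"],b["foot"])
E
```

```text
cm [ 0.75 -0.14 -7.57] rot [ 0.016 -0.02   0.003] q [ 0.69  0.84  1.25 -0.57  1.35  0.59] 0.0 F [-2.6 -1.3 -4.2] w 84.9 t 15.5
6195 [268. 153.] 36.5 [224. 182.  92.] ((544.4628295898438, 387.98504638671875), (36.332176208496094, 90.6007080078125), 18.184288024902344) [557.  351.2  36.9]
```

>>> jog_arm --commands '[[[0.5,0.1,-2],[0.008,-0.01,0.01],8.5],[[0.2,0,-3],[0.008,-0.01,0.005],8.5],[[0,0,-2],[0,0,0],8.5],[[0,0,-0.6],[0,0,0],8.5],[[0,0,0],[0,0,0],8.5]]'

```text
time_s: 16.05
tool_pos: [553.5, 385.5, 32.0]
eef_rot: [0.242, 0.567, 0.77, -0.162]
ft_force: [0.3, 0.2, 1.1]
grip_width: 85.0
finger_force: 0.0
```

```bash
python3 -c "
from go import *
delta(np.r_[545,386,15],lie((.31,-.95),e))"
```

```text
cm [-0.85  0.05 -1.7 ] rot [-0.017  0.02   0.007] q [ 0.69  0.84  1.25 -0.57  1.34  0.59] 0.0 F [0.3 0.2 1.1] w 85.0 t 16.1
```

>>> jog_arm --commands '[[[-0.85,0,0],[-0.017,0.02,0.007],8.5],[[0,0,-1],[0,0,0],8.5],[[0,0,-0.7],[0,0,0],8.5],[[0,0,0],[0,0,0],8.5],[[0,0,0],[0,0,0],8.5]]'

```text
time_s: 16.55
tool_pos: [544.1, 386.1, 13.4]
eef_rot: [0.239, 0.56, 0.774, -0.174]
ft_force: [0.1, 0.5, -0.3]
grip_width: 85.0
finger_force: 0.0
```

```bash
python3 -c "
from go import *
delta(np.r_[545,386,15],lie((.31,-.95),e))"
```

```text
cm [ 0.09 -0.01  0.16] rot [ 0.001 -0.001 -0.002] q [ 0.69  0.84  1.25 -0.57  1.34  0.59] 0.0 F [ 0.1  0.5 -0.3] w 85.0 t 16.6
```

>>> jog_arm --commands '[[[0,0,0.2],[0,0,0],3.0],[[0,0,0],[0,0,0],3.0],[[0,0,0],[0,0,0],3.0],[[0,0,0],[0,0,0],3.0],[[0,0,0],[0,0,0],3.0],[[0,0,0],[0,0,0],3.0],[[0,0,0],[0,0,0],3.0],[[0,0,0],[0,0,0],3.0]]'

```text
time_s: 17.35
tool_pos: [544.8, 386.9, 16.6]
eef_rot: [0.24, 0.56, 0.774, -0.173]
ft_force: [-0.4, 4.8, 6.3]
grip_width: 34.9
finger_force: 81.2
```

```bash
python3 -c "
from go import *
delta(np.r_[MID+(-73+77.5)*FJ,90],lie(FJ,e))"
```

```text
cm [-12.16 -46.22   7.34] rot [-0.     0.001 -0.107] q [-0.04  0.1   2.17 -0.79  0.88  0.27] 0.0 F [-0.4  4.8  6.3] w 34.9 t 17.4
```

>>> jog_arm --commands '[[[0,0,3],[0,0,0],3.0],[[0,0,4],[0,0,0],3.0],[[-0.5,-2.2,3],[0,0,0],3.0],[[-1.2,-4.6,0],[0,0,-0.02],3.0],[[-1.2,-4.6,0],[0,0,-0.02],3.0],[[-1.2,-4.6,0],[0,0,-0.02],3.0],[[-1.2,-4.6,0],[0,0,-0.02],3.0],[[-1.2,-4.6,0],[0,0,-0.02],3.0]]'

```text
time_s: 18.15
tool_pos: [477.4, 131.9, 114.6]
eef_rot: [0.23, 0.598, 0.745, -0.187]
ft_force: [1.7, -0.8, -2.3]
grip_width: 34.7
finger_force: 80.6
```

>>> jog_arm --commands '[[[-1.2,-4.6,0],[0,0,-0.007],3.0],[[-1.2,-4.6,0],[0,0,0],3.0],[[-1.2,-4.6,0],[0,0,0],3.0],[[-1.2,-4.6,-1],[0,0,0],3.0],[[-0.8,-2.6,-1],[0,0,0],3.0],[[0,0,-1],[0,0,0],3.0],[[0,0,0],[0,0,0],3.0],[[0,0,0],[0,0,0],3.0]]'

```text
time_s: 18.95
tool_pos: [423.2, -75.3, 85.4]
eef_rot: [0.229, 0.601, 0.743, -0.186]
ft_force: [0.0, -1.1, -2.6]
grip_width: 34.3
finger_force: 80.8
```

```bash
python3 -c "
from go import *
delta(np.r_[MID+(-73+77.5)*FJ,26],lie(FJ,e))"
```

```text
cm [-0.    0.   -5.94] rot [ 0.    -0.001  0.001] q [-0.04  0.26  2.18 -0.91  0.76  0.44] 0.0 F [ 0.  -1.1 -2.6] w 34.3 t 18.9
```

>>> jog_arm --commands '[[[0,0,-2],[0,0,0],3.0],[[0,0,-2],[0,0,0],3.0],[[0,0,-1],[0,0,0],3.0],[[0,0,-0.7],[0,0,0],3.0],[[0,0,-0.2],[0,0,0],3.0],[[0,0,-0.1],[0,0,0],3.0],[[0,0,0],[0,0,0],3.0]]'

```text
time_s: 19.65
tool_pos: [424.0, -75.7, 26.4]
eef_rot: [0.23, 0.601, 0.743, -0.186]
ft_force: [0.3, 0.0, -1.8]
grip_width: 34.7
finger_force: 80.9
```

>>> jog_arm --commands '[[[0,0,-0.1],[0,0,0],3.0],[[0,0,0],[0,0,0],3.0]]'

```text
time_s: 19.85
tool_pos: [423.7, -75.8, 25.2]
eef_rot: [0.23, 0.601, 0.743, -0.186]
ft_force: [-0.7, 0.1, -3.0]
grip_width: 34.6
finger_force: 80.9
```

>>> jog_arm --commands '[[[0.1,-0.49,-0.05],[0,0,0],3.0],[[0.1,-0.49,0],[0,0,0],3.0],[[0.1,-0.49,0],[0,0,0],3.0],[[0.1,-0.49,0],[0,0,0],3.0],[[0.08,-0.39,0],[0,0,0],3.0],[[0,0,0],[0,0,0],3.0]]'

```text
time_s: 20.45
tool_pos: [428.5, -99.6, 24.5]
eef_rot: [0.23, 0.601, 0.742, -0.186]
ft_force: [-0.7, 4.6, 0.1]
grip_width: 34.8
finger_force: 81.6
```

>>> jog_arm --commands '[[[0.02,-0.1,0],[0,0,0],3.0],[[0.02,-0.1,0],[0,0,0],3.0],[[0.02,-0.1,0],[0,0,0],3.0],[[0,0,0],[0,0,0],3.0]]'

```text
time_s: 20.85
tool_pos: [428.9, -101.9, 24.5]
eef_rot: [0.23, 0.601, 0.743, -0.186]
ft_force: [-2.0, 7.6, 4.2]
grip_width: 34.3
finger_force: 82.3
```

>>> jog_arm --commands '[[[0.02,-0.1,0],[0,0,0],3.0],[[0.02,-0.1,0],[0,0,0],3.0],[[0.01,-0.05,0],[0,0,0],3.0],[[0,0,0],[0,0,0],3.0]]'

```text
time_s: 21.25
tool_pos: [429.0, -102.4, 24.5]
eef_rot: [0.23, 0.601, 0.743, -0.185]
ft_force: [-10.0, 29.4, 18.5]
grip_width: 34.4
finger_force: 85.5
```

```bash
python3 pl.py
```

```text
knob 46 258.35 259.37 [ 459.9 -251.2   26. ] jigx 106.62719410567605
```

>>> jog_arm --commands '[[[-0.01,0.04,0.02],[0,0,0],3.0],[[0,0,0],[0,0,0],3.0],[[0,0,0],[0,0,0],3.0],[[0,0,0],[0,0,0],3.0],[[0,0,0],[0,0,0],3.0],[[0,0,0],[0,0,0],3.0],[[0,0,0],[0,0,0],3.0],[[0,0,0],[0,0,0],3.0]]'

```text
time_s: 22.1
tool_pos: [429.1, -102.4, 24.5]
eef_rot: [0.23, 0.601, 0.743, -0.185]
ft_force: [-6.6, 22.9, 14.4]
grip_width: 34.6
finger_force: 84.1
```

>>> jog_arm --commands '[[[0,0,0],[0,0,0],3.0],[[0,0,0],[0,0,0],3.0],[[0,0,0],[0,0,0],3.0],[[0,0,0],[0,0,0],3.0],[[0,0,0],[0,0,0],3.0],[[0,0,0],[0,0,0],3.0],[[0,0,0],[0,0,0],3.0],[[0,0,0],[0,0,0],3.0]]'

```text
time_s: 22.9
tool_pos: [429.0, -102.4, 24.5]
eef_rot: [0.23, 0.601, 0.743, -0.185]
ft_force: [-6.2, 23.2, 12.7]
grip_width: 34.3
finger_force: 84.1
```

>>> jog_arm --commands '[[[0,0,0],[0,0,0],3.0],[[0,0,0],[0,0,0],3.0],[[0,0,0],[0,0,0],3.0],[[0,0,0],[0,0,0],3.0],[[0,0,0],[0,0,0],3.0],[[0,0,0],[0,0,0],3.0],[[0,0,0],[0,0,0],3.0],[[0,0,0],[0,0,0],3.0]]'

```text
time_s: 23.7
tool_pos: [429.0, -102.4, 24.5]
eef_rot: [0.23, 0.601, 0.743, -0.185]
ft_force: [-6.5, 24.5, 13.9]
grip_width: 34.3
finger_force: 84.1
```

```bash
python3 pl.py; python3 -c "
from go import *
delta(np.r_[632.,186,130],standR(-12.1))"
```

```text
knob 45 258.38 259.29 [ 460.  -250.9   26. ] jigx 106.41709417764235
cm [20.3  28.84 10.55] rot [ 1.563  0.167 -0.165] q [-0.31  0.61  1.57  0.91  1.46 -0.66] 0.0 F [-6.5 23.4 14.4] w 34.7 t 23.8
```

>>> jog_arm --commands '[[[-0.2,1,0.3],[0,0,0],3.0],[[-0.1,1,3],[0,0,0],3.0],[[0,1,4],[0,0,0],3.0],[[0,1,4],[0,0,0],3.0],[[2.5,4,0],[0.142,0.015,-0.015],3.0],[[2.5,4,0],[0.142,0.015,-0.015],3.0],[[2.5,4,0],[0.142,0.015,-0.015],3.0],[[2.5,4,0],[0.142,0.015,-0.015],3.0]]'

```text
time_s: 24.55
tool_pos: [527.7, 97.0, 138.8]
eef_rot: [0.023, 0.657, 0.753, 0.007]
ft_force: [-0.2, -0.5, -3.8]
grip_width: 34.7
finger_force: 80.9
```

>>> jog_arm --commands '[[[1.5,1.2,0],[0.142,0.015,-0.015],3.0],[[1.5,1.2,0],[0.142,0.015,-0.015],3.0],[[1.5,1.2,0],[0.142,0.015,-0.015],3.0],[[1.5,1.2,0],[0.142,0.015,-0.015],3.0],[[1.5,1.2,0],[0.142,0.015,-0.015],3.0],[[1.5,1.2,0],[0.142,0.015,-0.015],3.0],[[1.5,1.2,0],[0.142,0.015,-0.015],3.0],[[0,0,0],[0,0,0],3.0]]'

```text
time_s: 25.35
tool_pos: [630.0, 178.0, 132.0]
eef_rot: [-0.332, 0.628, 0.623, 0.327]
ft_force: [-1.0, -0.7, -4.4]
grip_width: 34.6
finger_force: 81.1
```

>>> jog_arm --commands '[[[0,0,0],[0,0,0],3.0],[[0,0,0],[0,0,0],3.0]]'

```text
time_s: 25.55
tool_pos: [631.1, 179.6, 138.4]
eef_rot: [-0.328, 0.626, 0.627, 0.328]
ft_force: [0.4, 0.9, -2.9]
grip_width: 34.4
finger_force: 81.1
```

```bash
python3 -c "
from go import *
delta(np.r_[632.,184,53],standR(-12.1))"
```

```text
cm [ 0.09  0.44 -8.54] rot [ 0.006  0.002 -0.002] q [-0.31  0.74  1.55  0.93  1.39 -0.76] 0.0 F [ 0.4  0.9 -2.9] w 34.4 t 25.6
```

Sand's foot is expected to touch the floor at about z = 51, so I'll lower to 52 and then go down slowly.

>>> jog_arm --commands '[[[0.1,0.3,-1],[0,0,0],3.0],[[0,0,-3],[0,0,0],3.0],[[0,0,-3],[0,0,0],3.0],[[0,0,-1],[0,0,0],3.0],[[0,0,-0.4],[0,0,0],3.0],[[0,0,0],[0,0,0],3.0],[[0,0,0],[0,0,0],3.0]]'

```text
time_s: 26.25
tool_pos: [633.2, 182.5, 55.1]
eef_rot: [-0.328, 0.625, 0.627, 0.329]
ft_force: [0.1, 0.5, -2.3]
grip_width: 34.1
finger_force: 81.2
```

>>> jog_arm --commands '[[[0,0,-0.1],[0,0,0],3.0],[[0,0,-0.05],[0,0,0],3.0],[[0,0,0],[0,0,0],3.0]]'

```text
time_s: 26.55
tool_pos: [632.4, 182.6, 52.5]
eef_rot: [-0.329, 0.626, 0.626, 0.329]
ft_force: [0.2, -0.0, -2.7]
grip_width: 35.1
finger_force: 81.2
```

>>> jog_arm --commands '[[[0,0,-0.1],[0,0,0],3.0],[[0,0,0],[0,0,0],3.0]]'

```text
time_s: 26.75
tool_pos: [632.4, 182.6, 51.4]
eef_rot: [-0.329, 0.626, 0.626, 0.329]
ft_force: [-0.6, -1.3, -1.8]
grip_width: 34.2
finger_force: 81.5
```

>>> jog_arm --commands '[[[0,0,-0.1],[0,0,0],3.0],[[0,0,0],[0,0,0],5.0],[[0,0,0],[0,0,0],6.0],[[0,0,0],[0,0,0],6.0],[[0,-1,0.7],[0,0,0],6.0],[[0,-3,2],[0,0,0],6.0],[[-1,-2,4],[0,0,0],6.0],[[-2,0,4],[0,0,0],6.0]]'

```text
time_s: 27.55
tool_pos: [603.3, 119.3, 158.3]
eef_rot: [-0.328, 0.627, 0.625, 0.329]
ft_force: [0.8, -0.6, 1.2]
grip_width: 59.9
finger_force: 0.0
```

```bash
python3 - <<'E'
from h import *; from go import *
np.set_printoptions(precision=1,suppress=True)
ims=[]
for n in ("scene","side"):
    k=load(n); ims.append(k["frame"][:,:,::-1])
    for b in blobs(k,80,105,(560,700),(100,300))+blobs(k,28,48,(380,600),(140,450)): print(n,b["n"],np.round(b["px"]),round(b["z"],1),b["rgb"],np.round(b["rect"][0],1),np.round(b["rect"][1],1),round(b["rect"][2],1),b["foot"])
cv2.imwrite("pics/c5.png",np.hstack([cv2.resize(ims[0][130:280,260:410],(400,400)),cv2.resize(ims[1][80:230,220:370],(400,400))]))
c,f=B['red']; delta(np.r_[c,110],lie(f,e)) 
E
```

```text
scene 525 [363. 221.] 96.3 [231. 194. 119.] [632.9 199.6] [79.2 38.7] 89.4 None
scene 215 [400. 165.] 36.5 [240. 134.  64.] [395.7 405.6] [36.2 82.6] 31.1 None
scene 329 [364. 174.] 35.8 [163.  75.  55.] [426.9 282.8] [91.2 39.2] 87.3 [425.3 245.2  36.2]
scene 372 [349. 201.] 35.4 [52. 44. 38.] [522.9 205.1] [91.4 41.7] 77.2 [504.8 170.8  35.5]
side 70 [225. 105.] 37.4 [188.  95.  10.] [390.9 394.9] [24.2 64.4] 29.9 None
side 169 [234. 126.] 37.0 [132.  60.  43.] [422.  282.8] [96.  34.3] 86.7 [423.3 246.6  36. ]
side 104 [262. 143.] 36.7 [39.  44.5 50. ] [512.3 183.4] [50.4 35.8] 75.9 [510.5 168.5  37.7]
cm [-17.9  16.2  -5.3] rot [-1.6  0.1 -0.1] q [ 0.6  0.5  1.6 -0.4  1.5  0.8] 0.0 F [ 0.3 -0.5  1.2] w 60.0 t 27.6
```

View pics/c5.png

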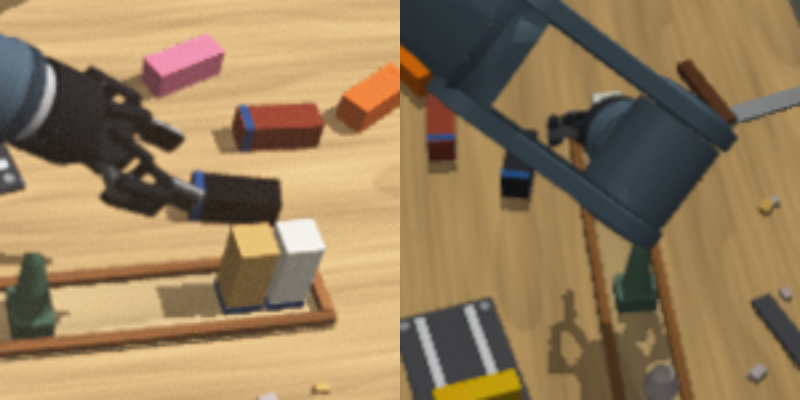

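```bash
sed -i 's/red=((424.2,283),(-.085,-.996))/red=((424.3,283.5),(-.055,-.998))/' plan.py; python3 -c "
from go import *
c,f=B['red']; delta(np.r_[c,110],lie(f,e))"
```

```text
cm [-17.94  16.29  -5.29] rot [-1.565  0.05  -0.049] q [ 0.63  0.51  1.56 -0.45  1.49  0.82] 0.0 F [ 0.3 -0.5  1.2] w 60.0 t 27.6
```

>>> jog_arm --commands '[[[-2.5,1,1],[-0.1423,0.0045,-0.0045],8.5],[[-2.5,1,1],[-0.1423,0.0045,-0.0045],8.5],[[-2.5,1.5,0],[-0.1423,0.0045,-0.0045],8.5],[[-2.5,1.5,0],[-0.1423,0.0045,-0.0045],8.5],[[-2,1.5,0],[-0.1423,0.0045,-0.0045],8.5],[[-2,1.5,0],[-0.1423,0.0045,-0.0045],8.5],[[-2,1.5,0],[-0.1423,0.0045,-0.0045],8.5],[[-1.5,1.5,0],[-0.1423,0.0045,-0.0045],8.5]]'

```text
time_s: 28.45
tool_pos: [427.0, 233.0, 178.8]
eef_rot: [0.058, 0.721, 0.688, -0.066]
ft_force: [0.4, 0.4, -0.6]
grip_width: 85.0
finger_force: 0.0
```

>>> jog_arm --commands '[[[-0.4,2,-2],[-0.1423,0.0045,-0.0045],8.5],[[0,2,-2],[-0.1423,0.0045,-0.0045],8.5],[[0,1,-2],[-0.142,0.0045,-0.0045],8.5],[[0,0,0],[0,0,0],8.5],[[0,0,0],[0,0,0],8.5],[[0,0,0],[0,0,0],8.5]]'

```text
time_s: 29.05
tool_pos: [424.5, 282.4, 119.3]
eef_rot: [0.201, 0.698, 0.654, -0.213]
ft_force: [0.1, 0.1, 0.9]
grip_width: 85.3
finger_force: 0.0
```

```bash
python3 - <<'E'
from h import *; from go import *
k=load("wrist")
for b in blobs(k,25,50,(340,520),(220,350)): print(b["n"],np.round(b["px"]),round(b["z"],1),b["rgb"],b["rect"],b["foot"])
c,f=B['red']; delta(np.r_[c,15],lie(f,e))
E
```

```text
5723 [254. 124.] 36.4 [107.  46.  32.] ((424.4248352050781, 286.0462646484375), (90.32368469238281, 36.383094787597656), 87.19097137451172) [423.20072629 247.27549594  36.7915455 ]
763 [365. 175.] 35.8 [27. 28. 33.] ((514.4705200195312, 237.87489318847656), (37.98543930053711, 14.89214038848877), 82.01416015625) [509.84683839 241.38021349  30.55978667]
cm [ -0.06   0.11 -10.53] rot [-0.006  0.004  0.01 ] q [ 0.63  0.66  1.57 -0.46  1.35  0.89] 0.0 F [0.4 0.1 1. ] w 84.9 t 29.1
```

>>> jog_arm --commands '[[[0,0.2,-3],[-0.006,0.004,0.01],8.5],[[0,0,-4],[0,0,0],8.5],[[0,0,-2.4],[0,0,0],8.5],[[0,0,-1],[0,0,0],8.5],[[0,0,0],[0,0,0],8.5],[[0,0,0],[0,0,0],8.5]]'

```text
time_s: 29.7
tool_pos: [424.9, 285.1, 15.7]
eef_rot: [0.203, 0.693, 0.657, -0.215]
ft_force: [-1.0, -0.2, 1.2]
grip_width: 85.1
finger_force: 0.0
```

>>> jog_arm --commands '[[[0,0,0],[0,0,0],3.0],[[0,0,0],[0,0,0],3.0],[[0,0,0],[0,0,0],3.0],[[0,0,0],[0,0,0],3.0],[[0,0,0],[0,0,0],3.0],[[0,0,0],[0,0,0],3.0],[[0,0,0],[0,0,0],3.0],[[0,0,0],[0,0,0],3.0]]'

```text
time_s: 30.5
tool_pos: [423.9, 285.5, 14.0]
eef_rot: [0.204, 0.692, 0.658, -0.216]
ft_force: [-0.3, 2.4, 6.1]
grip_width: 34.6
finger_force: 81.2
```

```bash
python3 -c "
from go import *
delta(np.r_[MID+(-73+77.5)*FJ,90],lie(FJ,e))"
```

```text
cm [ -0.08 -36.08   7.6 ] rot [ 0.003 -0.002  0.264] q [-0.04  0.1   2.17 -0.79  0.88  0.27] 0.0 F [-0.3  2.4  6.1] w 34.6 t 30.5
```

>>> jog_arm --commands '[[[0,0,3],[0,0,0],3.0],[[0,0,4],[0,0,0],3.0],[[0,-2,3],[0,0,0.03],3.0],[[0,-4.5,0],[0,0,0.04],3.0],[[0,-4.5,0],[0,0,0.04],3.0],[[0,-4.5,0],[0,0,0.04],3.0],[[0,-4.5,0],[0,0,0.04],3.0],[[0,-4.5,0],[0,0,0.04],3.0]]'

```text
time_s: 31.3
tool_pos: [422.1, 38.2, 112.3]
eef_rot: [0.226, 0.611, 0.733, -0.193]
ft_force: [0.4, -1.2, -3.9]
grip_width: 35.0
finger_force: 80.5
```

>>> jog_arm --commands '[[[0,-4.5,0],[0,0,0.034],3.0],[[0,-4,0],[0,0,0],3.0],[[0,-2.5,-1],[0,0,0],3.0],[[0,-0.6,-1],[0,0,0],3.0],[[0,0,-2],[0,0,0],3.0],[[0,0,-1],[0,0,0],3.0],[[0,0,0],[0,0,0],3.0],[[0,0,0],[0,0,0],3.0]]'

```text
time_s: 32.1
tool_pos: [423.1, -75.8, 62.8]
eef_rot: [0.23, 0.599, 0.743, -0.189]
ft_force: [-0.3, 1.0, -4.1]
grip_width: 34.8
finger_force: 80.6
```

```bash
python3 -c "
from go import *
delta(np.r_[MID+(-73+77.5)*FJ,23],lie(FJ,e))"
```

```text
cm [ 0.01  0.05 -3.98] rot [ 0.005 -0.005 -0.001] q [-0.04  0.27  2.18 -0.92  0.76  0.45] 0.0 F [-0.3  1.  -4.1] w 34.8 t 32.1
```

>>> jog_arm --commands '[[[0,0,-2],[0.005,-0.005,0],3.0],[[0,0,-1],[0,0,0],3.0],[[0,0,-0.7],[0,0,0],3.0],[[0,0,-0.2],[0,0,0],3.0],[[0,0,0],[0,0,0],3.0],[[0,0,0],[0,0,0],3.0]]'

```text
time_s: 32.7
tool_pos: [423.6, -76.3, 24.5]
eef_rot: [0.231, 0.601, 0.743, -0.185]
ft_force: [0.2, -0.3, -2.8]
grip_width: 34.9
finger_force: 80.7
```

>>> jog_arm --commands '[[[0,0,-0.1],[0,0,0],3.0],[[0,0,0],[0,0,0],3.0]]'

```text
time_s: 32.9
tool_pos: [423.4, -76.4, 23.4]
eef_rot: [0.231, 0.601, 0.743, -0.185]
ft_force: [-0.3, -0.2, -4.7]
grip_width: 34.5
finger_force: 80.7
```

>>> jog_arm --commands '[[[0.1,-0.49,-0.08],[0,0,0],3.0],[[0.1,-0.49,0],[0,0,0],3.0],[[0.1,-0.49,0],[0,0,0],3.0],[[0.1,-0.49,0],[0,0,0],3.0],[[0.08,-0.39,0],[0,0,0],3.0],[[0,0,0],[0,0,0],3.0]]'

```text
time_s: 33.5
tool_pos: [428.2, -100.1, 22.3]
eef_rot: [0.23, 0.601, 0.743, -0.185]
ft_force: [-0.5, 6.6, -1.4]
grip_width: 34.3
finger_force: 81.2
```

>>> jog_arm --commands '[[[0.02,-0.1,-0.04],[0,0,0],3.0],[[0.02,-0.1,0],[0,0,0],3.0],[[0.02,-0.1,0],[0,0,0],3.0],[[0,0,0],[0,0,0],3.0]]'

```text
time_s: 33.9
tool_pos: [428.6, -102.2, 22.0]
eef_rot: [0.23, 0.601, 0.743, -0.185]
ft_force: [-3.3, 10.7, 4.4]
grip_width: 34.9
finger_force: 82.3
```

```bash
python3 pl.py
```

```text
knob 47 258.43 259.4 [ 460.1 -251.3   26. ] jigx 106.79085676512884
```

Red is already home (knob at 106.8). I'll press firmly and hold.

>>> jog_arm --commands '[[[0.02,-0.1,0],[0,0,0],3.0],[[0,-0.03,0],[0,0,0],3.0],[[0,0,0],[0,0,0],3.0],[[0,0,0],[0,0,0],3.0]]'

```text
time_s: 34.35
tool_pos: [428.6, -102.3, 22.0]
eef_rot: [0.23, 0.601, 0.743, -0.184]
ft_force: [-7.3, 24.7, 14.1]
grip_width: 34.7
finger_force: 84.5
```

>>> jog_arm --commands '[[[0,0,0],[0,0,0],3.0],[[0,0,0],[0,0,0],3.0],[[0,0,0],[0,0,0],3.0],[[0,0,0],[0,0,0],3.0],[[0,0,0],[0,0,0],3.0],[[0,0,0],[0,0,0],3.0],[[0,0,0],[0,0,0],3.0],[[0,0,0],[0,0,0],3.0]]'

```text
time_s: 35.15
tool_pos: [428.6, -102.3, 22.0]
eef_rot: [0.23, 0.601, 0.743, -0.184]
ft_force: [-6.9, 23.8, 13.9]
grip_width: 34.9
finger_force: 84.4
```

>>> jog_arm --commands '[[[0,0,0],[0,0,0],3.0],[[0,0,0],[0,0,0],3.0],[[0,0,0],[0,0,0],3.0],[[0,0,0],[0,0,0],3.0],[[0,0,0],[0,0,0],3.0],[[0,0,0],[0,0,0],3.0],[[0,0,0],[0,0,0],3.0],[[0,0,0],[0,0,0],3.0]]'

```text
time_s: 35.95
tool_pos: [428.6, -102.3, 22.0]
eef_rot: [0.23, 0.601, 0.743, -0.184]
ft_force: [-7.5, 24.9, 13.3]
grip_width: 34.7
finger_force: 84.4
```

>>> jog_arm --commands '[[[0,0,0],[0,0,0],3.0],[[0,0,0],[0,0,0],3.0],[[0,0,0],[0,0,0],3.0],[[0,0,0],[0,0,0],3.0],[[0,0,0],[0,0,0],3.0],[[0,0,0],[0,0,0],3.0],[[0,0,0],[0,0,0],3.0],[[0,0,0],[0,0,0],3.0]]'

```text
time_s: 36.75
tool_pos: [428.6, -102.3, 22.0]
eef_rot: [0.23, 0.601, 0.743, -0.184]
ft_force: [-6.5, 23.9, 13.7]
grip_width: 34.7
finger_force: 84.4
```

```bash
python3 pl.py; python3 -c "
from go import *
delta(np.r_[632.,140,130],standR(-12.1))
s=st()
for y in (140,142): print(ik(np.r_[632.,y,51],standR(-12.1),[-.36,.7,1.5,.9,1.4,-.7]))
"
```

```text
knob 46 258.35 259.37 [ 459.9 -251.2   26. ] jigx 106.62719410567605
cm [20.34 24.23 10.8 ] rot [ 1.563  0.169 -0.164] q [-0.38  0.62  1.55  0.88  1.5  -0.69] 0.0 F [-7.6 23.7 13.4] w 34.8 t 36.8
(array([-0.37650992,  0.75469535,  1.53013879,  0.88705658,  1.42986836,
       -0.78153785]), np.float64(3.3509195418446325e-11))
(array([-0.37356918,  0.75412871,  1.53121651,  0.88883931,  1.42782217,
       -0.78052209]), np.float64(3.4133336157538e-11))
```

```bash
python3 -c "
from go import *
delta(np.r_[632.,136,130],standR(-35))
print(ik(np.r_[632.,136,51],standR(-35),[-.36,.7,1.5,.9,1.4,-.7]))
"
```

```text
cm [20.34 23.83 10.8 ] rot [ 1.583 -0.147 -0.477] q [-0.42  0.45  1.83  1.08  1.21 -0.62] 0.0 F [-7.6 23.7 13.4] w 34.8 t 36.8
(array([-0.41821769,  0.60799922,  1.80933627,  1.13369666,  1.14528354,
       -0.75638294]), np.float64(4.831690603168682e-15))
```

>>> jog_arm --commands '[[[-0.2,1,0.3],[0,0,0],3.0],[[-0.1,1,3],[0,0,0],3.0],[[0,1,4],[0,0,0],3.0],[[0,1,4],[0,0,0],3.0],[[2.2,2.5,0],[0.132,-0.0123,-0.0398],3.0],[[2.2,2.5,0],[0.132,-0.0123,-0.0398],3.0],[[2.2,2.5,0],[0.132,-0.0123,-0.0398],3.0],[[2.2,2.5,0],[0.132,-0.0123,-0.0398],3.0]]'

```text
time_s: 37.6
tool_pos: [514.9, 36.6, 135.8]
eef_rot: [0.067, 0.701, 0.71, 0.014]
ft_force: [0.2, 0.4, -3.8]
grip_width: 34.9
finger_force: 80.9
```

>>> jog_arm --commands '[[[1.48,1.2,0],[0.132,-0.0123,-0.0398],3.0],[[1.48,1.2,0],[0.132,-0.0123,-0.0398],3.0],[[1.48,1.2,0],[0.132,-0.0123,-0.0398],3.0],[[1.48,1.2,0],[0.132,-0.0123,-0.0398],3.0],[[1.48,1.2,0],[0.132,-0.0123,-0.0398],3.0],[[1.48,1.2,0],[0.132,-0.0123,-0.0398],3.0],[[1.48,1.2,0],[0.132,-0.0123,-0.0398],3.0],[[1.48,1.2,0],[0.132,-0.0123,-0.0398],3.0]]'

```text
time_s: 38.4
tool_pos: [632.9, 130.9, 134.8]
eef_rot: [-0.259, 0.737, 0.488, 0.39]
ft_force: [-0.3, 0.5, -4.3]
grip_width: 34.5
finger_force: 81.1
```

>>> jog_arm --commands '[[[0,0,0],[0,0,0],3.0],[[0,0,0],[0,0,0],3.0],[[0,0,0],[0,0,0],3.0]]'

```text
time_s: 38.7
tool_pos: [632.1, 131.7, 135.4]
eef_rot: [-0.257, 0.737, 0.49, 0.388]
ft_force: [0.5, 0.1, -3.3]
grip_width: 34.7
finger_force: 81.1
```

```bash
python3 -c "
from go import *
delta(np.r_[632.,136,53],standR(-35))"
```

```text
cm [-0.01  0.43 -8.24] rot [ 0.003 -0.    -0.002] q [-0.42  0.6   1.81  1.13  1.15 -0.75] 0.0 F [ 0.5  0.1 -3.3] w 34.7 t 38.7
```

>>> jog_arm --commands '[[[0,0.2,-1],[0,0,0],3.0],[[0,0,-3],[0,0,0],3.0],[[0,0,-3],[0,0,0],3.0],[[0,0,-0.9],[0,0,0],3.0],[[0,0,-0.3],[0,0,0],3.0],[[0,0,0],[0,0,0],3.0],[[0,0,0],[0,0,0],3.0]]'

```text
time_s: 39.4
tool_pos: [633.1, 133.6, 54.4]
eef_rot: [-0.257, 0.737, 0.489, 0.389]
ft_force: [0.7, -0.1, -4.0]
grip_width: 35.1
finger_force: 81.1
```

>>> jog_arm --commands '[[[0,0,-0.1],[0,0,0],3.0],[[0,0,0],[0,0,0],3.0]]'

```text
time_s: 39.6
tool_pos: [632.7, 133.6, 52.7]
eef_rot: [-0.258, 0.737, 0.489, 0.389]
ft_force: [0.8, 0.7, -2.9]
grip_width: 34.6
finger_force: 81.1
```

>>> jog_arm --commands '[[[0,0,-0.1],[0,0,0],3.0],[[0,0,0],[0,0,0],3.0]]'

```text
time_s: 39.8
tool_pos: [632.6, 133.8, 51.6]
eef_rot: [-0.258, 0.737, 0.489, 0.389]
ft_force: [-0.3, -1.6, 0.6]
grip_width: 35.0
finger_force: 81.8
```

>>> jog_arm --commands '[[[0,0,-0.06],[0,0,0],3.0],[[0,0,0],[0,0,0],5.0],[[0,0,0],[0,0,0],5.0],[[0,0,0],[0,0,0],5.0],[[-0.5,-1.1,0.8],[0,0,0],5.0],[[-1.3,-3,2.3],[0,0,0],5.0],[[-2,-1,4],[0,0,0],5.0],[[-2.5,1,4],[0,0,0],5.0]]'

```text
time_s: 40.6
tool_pos: [569.6, 89.6, 162.7]
eef_rot: [-0.257, 0.738, 0.488, 0.389]
ft_force: [0.0, -0.5, 1.3]
grip_width: 50.3
finger_force: 0.0
```

```bash
python3 - <<'E'
from h import *; from go import *
ims=[]
for n in ("scene","side"):
    k=load(n); ims.append(k["frame"][:,:,::-1])
    for b in blobs(k,80,105,(560,700),(50,300))+blobs(k,28,48,(380,600),(100,450)): print(n,b["n"],np.round(b["px"]),round(b["z"],1),b["rgb"],np.round(b["rect"][0],1),np.round(b["rect"][1],1),round(b["rect"][2],1),b["foot"])
cv2.imwrite("pics/c6.png",np.hstack([cv2.resize(ims[0][130:280,260:410],(400,400)),cv2.resize(ims[1][80:230,220:370],(400,400))]))
c,f=B['black']; delta(np.r_[c,110],lie(f,e)) 
E
```

```text
scene 532 [363. 221.] 96.4 [228. 191. 117.] [632.7 199.5] [79.8 38.5] 89.8 None
scene 249 [334. 223.] 96.5 [159.  71.  52.] [631.4 128. ] [36.6 37.7] 65.0 None
scene 222 [400. 165.] 36.5 [238. 131.  63.] [394.6 406.5] [36.7 83.5] 29.7 None
scene 402 [348. 201.] 35.4 [54.  45.5 39. ] [521.5 205.2] [91.7 42. ] 76.2 [512.57385205 168.29667774  36.25613876]
side 299 [301. 128.] 96.4 [157. 134.  76.] [633.4 173.7] [ 36.2 138.6] 0.2 None
side 80 [225. 105.] 35.9 [192.5  96.   10. ] [388.4 398.3] [24.8 69.6] 29.6 None
cm [-4.92 11.35 -5.67] rot [-1.486  0.512  0.106] q [ 0.42  0.6   1.43 -0.46  1.53  0.79] 0.0 F [-0.8  0.1  0.1] w 49.6 t 40.7
```

View pics/c6.png

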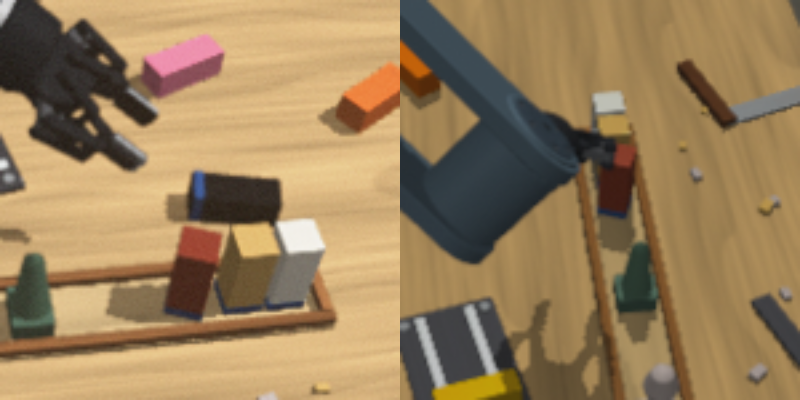

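>>> jog_arm --commands '[[[-1,0.5,1],[-0.135,0.0465,0.0096],8.5],[[-1,0.5,1],[-0.135,0.0465,0.0096],8.5],[[-1,1,0],[-0.135,0.0465,0.0096],8.5],[[-1,1,0],[-0.135,0.0465,0.0096],8.5],[[-0.9,1,0],[-0.135,0.0465,0.0096],8.5],[[0,1,0],[-0.135,0.0465,0.0096],8.5],[[0,1,0],[-0.135,0.0465,0.0096],8.5],[[0,1,0],[-0.135,0.0465,0.0096],8.5]]'

```text
time_s: 41.5
tool_pos: [520.9, 162.8, 182.8]
eef_rot: [0.063, 0.802, 0.59, -0.063]
ft_force: [0.5, -0.4, 0.1]
grip_width: 85.1
finger_force: 0.0
```

>>> jog_arm --commands '[[[0,1.5,-2],[-0.135,0.0465,0.0096],8.5],[[0,1.5,-2],[-0.135,0.0465,0.0096],8.5],[[0,1.3,-2],[-0.135,0.0465,0.0096],8.5],[[0,0,0],[0,0,0],8.5],[[0,0,0],[0,0,0],8.5],[[0,0,0],[0,0,0],8.5]]'

```text
time_s: 42.1
tool_pos: [521.4, 205.2, 123.5]
eef_rot: [0.18, 0.76, 0.58, -0.233]
ft_force: [1.1, 0.9, 1.0]
grip_width: 85.0
finger_force: 0.0
```

```bash
sed -i 's/black=((520,205.3),(-.255,-.967))/black=((520.5,206.5),(-.242,-.970))/' plan.py; python3 - <<'E'
from h import *; from go import *
k=load("wrist")
for b in blobs(k,25,50,(440,590),(130,300)): print(b["n"],np.round(b["px"]),round(b["z"],1),b["rgb"],b["rect"],b["foot"])
c,f=B['black']; delta(np.r_[c,15],lie(f,e))
E
```

```text
5627 [250. 120.] 36.4 [27. 27. 31.] ((519.7610473632812, 208.73696899414062), (90.69847869873047, 36.5105094909668), 76.78959655761719) [511.91428696 172.93462631  36.66421715]
cm [ -0.14   0.14 -10.96] rot [-0.004  0.006  0.023] q [ 0.42  0.73  1.43 -0.47  1.39  0.85] 0.0 F [ 0.1 -1.1  1. ] w 84.9 t 42.1
```

>>> jog_arm --commands '[[[-0.15,0.2,-3],[-0.004,0.006,0.03],8.5],[[0,0,-4],[0,0,0],8.5],[[0,0,-2.8],[0,0,0],8.5],[[0,0,-1],[0,0,0],8.5],[[0,0,0],[0,0,0],8.5],[[0,0,0],[0,0,0],8.5]]'

```text
time_s: 42.75
tool_pos: [520.6, 207.9, 16.2]
eef_rot: [0.183, 0.75, 0.591, -0.233]
ft_force: [0.1, 0.1, -0.1]
grip_width: 85.2
finger_force: 0.0
```

>>> jog_arm --commands '[[[0,0,0],[0,0,0],3.0],[[0,0,0],[0,0,0],3.0],[[0,0,0],[0,0,0],3.0],[[0,0,0],[0,0,0],3.0],[[0,0,0],[0,0,0],3.0],[[0,0,0],[0,0,0],3.0],[[0,0,0],[0,0,0],3.0],[[0,0,0],[0,0,0],3.0]]'

```text
time_s: 43.55
tool_pos: [519.6, 208.5, 14.3]
eef_rot: [0.183, 0.749, 0.592, -0.234]
ft_force: [1.0, 2.7, 6.8]
grip_width: 34.8
finger_force: 81.1
```

```bash
python3 -c "
from go import *
delta(np.r_[MID+(-73+77.5)*FJ,90],lie(FJ,e))"
```

```text
cm [ -9.65 -28.38   7.57] rot [ 0.003 -0.003  0.446] q [-0.04  0.1   2.17 -0.79  0.88  0.27] 0.0 F [1.  2.7 6.8] w 34.8 t 43.5
```

>>> jog_arm --commands '[[[0,0,3],[0,0,0],3.0],[[0,0,4],[0,0,0],3.0],[[-0.4,-1.2,3],[0,0,0.046],3.0],[[-1.2,-3.5,0],[0,0,0.05],3.0],[[-1.2,-3.5,0],[0,0,0.05],3.0],[[-1.2,-3.5,0],[0,0,0.05],3.0],[[-1.2,-3.5,0],[0,0,0.05],3.0],[[-1.2,-3.5,0],[0,0,0.05],3.0]]'

```text
time_s: 44.35
tool_pos: [453.2, 19.8, 112.4]
eef_rot: [0.215, 0.653, 0.697, -0.206]
ft_force: [0.4, -1.7, -2.3]
grip_width: 35.1
finger_force: 80.3
```

>>> jog_arm --commands '[[[-1.2,-3.5,0],[0,0,0.05],3.0],[[-1.2,-3.5,0],[0,0,0.05],3.0],[[-0.8,-2.2,-1],[0,0,0.05],3.0],[[0,-0.4,-1],[0,0,0],3.0],[[0,0,-2],[0,0,0],3.0],[[0,0,-1],[0,0,0],3.0],[[0,0,0],[0,0,0],3.0],[[0,0,0],[0,0,0],3.0]]'

```text
time_s: 45.15
tool_pos: [422.8, -74.7, 63.1]
eef_rot: [0.23, 0.6, 0.743, -0.189]
ft_force: [0.1, 0.5, -2.5]
grip_width: 34.8
finger_force: 80.8
```

```bash
python3 -c "
from go import *
delta(np.r_[MID+(-73+77.5)*FJ,23],lie(FJ,e))"
```

```text
cm [ 0.03 -0.06 -4.01] rot [ 0.005 -0.004 -0.   ] q [-0.04  0.27  2.18 -0.92  0.76  0.45] 0.0 F [ 0.1  0.5 -2.5] w 34.8 t 45.1
```

>>> jog_arm --commands '[[[0,0,-2],[0.005,-0.004,0],3.0],[[0,0,-1],[0,0,0],3.0],[[0,0,-0.7],[0,0,0],3.0],[[0,0,-0.3],[0,0,0],3.0],[[0,0,0],[0,0,0],3.0],[[0,0,0],[0,0,0],3.0]]'

```text
time_s: 45.75
tool_pos: [423.0, -75.1, 23.7]
eef_rot: [0.23, 0.601, 0.743, -0.186]
ft_force: [0.0, -0.1, -3.1]
grip_width: 35.0
finger_force: 80.8
```

>>> jog_arm --commands '[[[0.1,-0.49,-0.1],[0,0,0],3.0],[[0.1,-0.49,0],[0,0,0],3.0],[[0.1,-0.49,0],[0,0,0],3.0],[[0.1,-0.49,0],[0,0,0],3.0],[[0.08,-0.39,0],[0,0,0],3.0],[[0,0,0],[0,0,0],3.0]]'

```text
time_s: 46.35
tool_pos: [427.7, -98.9, 22.4]
eef_rot: [0.23, 0.601, 0.743, -0.186]
ft_force: [-0.4, 5.0, -0.0]
grip_width: 34.8
finger_force: 81.3
```

>>> jog_arm --commands '[[[0.02,-0.1,0],[0,0,0],3.0],[[0.02,-0.1,0],[0,0,0],3.0],[[0.02,-0.1,0],[0,0,0],3.0],[[0.02,-0.1,0],[0,0,0],3.0],[[0,0,0],[0,0,0],3.0]]'

```text
time_s: 46.85
tool_pos: [428.4, -102.2, 22.4]
eef_rot: [0.23, 0.601, 0.743, -0.185]
ft_force: [-2.0, 7.3, 1.6]
grip_width: 34.4
finger_force: 81.9
```

```bash
python3 pl.py
```

```text
knob 46 258.35 259.37 [ 459.9 -251.2   26. ] jigx 106.62719410567605
```

>>> jog_arm --commands '[[[0.02,-0.1,0],[0,0,0],3.0],[[0.01,-0.06,0],[0,0,0],3.0],[[0,0,0],[0,0,0],3.0],[[0,0,0],[0,0,0],3.0]]'

```text
time_s: 47.3
tool_pos: [428.5, -102.3, 22.3]
eef_rot: [0.23, 0.601, 0.743, -0.184]
ft_force: [-5.8, 22.4, 12.3]
grip_width: 34.6
finger_force: 84.2
```

>>> jog_arm --commands '[[[0,0,0],[0,0,0],3.0],[[0,0,0],[0,0,0],3.0],[[0,0,0],[0,0,0],3.0],[[0,0,0],[0,0,0],3.0],[[0,0,0],[0,0,0],3.0],[[0,0,0],[0,0,0],3.0],[[0,0,0],[0,0,0],3.0],[[0,0,0],[0,0,0],3.0]]'

```text
time_s: 48.1
tool_pos: [428.5, -102.3, 22.3]
eef_rot: [0.23, 0.601, 0.743, -0.184]
ft_force: [-6.2, 23.1, 12.1]
grip_width: 34.5
finger_force: 84.2
```

>>> jog_arm --commands '[[[0,0,0],[0,0,0],3.0],[[0,0,0],[0,0,0],3.0],[[0,0,0],[0,0,0],3.0],[[0,0,0],[0,0,0],3.0],[[0,0,0],[0,0,0],3.0],[[0,0,0],[0,0,0],3.0],[[0,0,0],[0,0,0],3.0],[[0,0,0],[0,0,0],3.0]]'

```text
time_s: 48.9
tool_pos: [428.4, -102.3, 22.3]
eef_rot: [0.23, 0.601, 0.743, -0.185]
ft_force: [-6.6, 23.0, 11.8]
grip_width: 34.9
finger_force: 84.2
```

>>> jog_arm --commands '[[[0,0,0],[0,0,0],3.0],[[0,0,0],[0,0,0],3.0],[[0,0,0],[0,0,0],3.0],[[0,0,0],[0,0,0],3.0],[[0,0,0],[0,0,0],3.0],[[0,0,0],[0,0,0],3.0],[[0,0,0],[0,0,0],3.0],[[0,0,0],[0,0,0],3.0]]'

```text
time_s: 49.7
tool_pos: [428.4, -102.3, 22.3]
eef_rot: [0.23, 0.601, 0.743, -0.185]
ft_force: [-6.6, 23.2, 12.0]
grip_width: 34.3
finger_force: 84.2
```

```bash
python3 pl.py; python3 -c "
from go import *
for yaw in (-60,-75,-90):
  for Y in (52,):
    for z in (51,130): print(yaw,np.round(standR(yaw)[:,2],2),z,np.round(ik(np.r_[632.,Y,z],standR(yaw),[-.45,.5,2,1.5,.9,-1])[0],2),ik(np.r_[632.,Y,z],standR(yaw),[-.45,.5,2,1.5,.9,-1])[1])
delta(np.r_[632.,55,130],standR(-65))
"
```

```text
knob 46 258.35 259.37 [ 459.9 -251.2   26. ] jigx 106.62719410567605
-60 [ 0.61  0.55 -0.56] 51 [-0.54  0.5   2.02  1.4   0.93 -0.8 ] 2.635147211549338e-11
-60 [ 0.61  0.55 -0.56] 130 [-0.54  0.3   2.04  1.28  0.97 -0.59] 3.4106051316484808e-15
-75 [ 0.73  0.38 -0.56] 51 [-0.47  0.43  2.15  1.74  0.74 -0.88] 1.1368683772161603e-15
-75 [ 0.73  0.38 -0.56] 130 [-0.47  0.21  2.17  1.52  0.73 -0.58] 3.8154880277928797e-13
-90 [ 0.81  0.17 -0.56] 51 [-0.33  0.39  2.22  2.22  0.56 -1.06] 1.5736022022900838e-14
-90 [ 0.81  0.17 -0.56] 130 [-0.33  0.16  2.24  1.88  0.46 -0.67] 1.598807869388733e-14
cm [20.35 15.73 10.77] rot [ 1.538 -0.57  -0.881] q [-0.52  0.27  2.09  1.36  0.89 -0.59] 0.0 F [-6.  23.3 12.6] w 34.8 t 49.8
```

```bash
python3 -c "
from go import *
s=st(); p0=np.array(s['p'])+[-3,40,113]; R0=lie(FJ,e)
def path(pa,Ra,pb,Rb,q,n):
    rv=Ro.from_matrix(Rb@Ra.T).as_rotvec(); print('rot',np.round(rv,3),'cm',np.round((pb-pa)/10,2)); m=[]
    for i in range(1,n+1):
        qn,r=ik(pa+(pb-pa)*i/n,Ro.from_rotvec(rv*i/n).as_matrix()@Ra,q); m.append(np.abs(qn-q).max()/.1); q=qn; mn=q
    print(np.round(m,2),np.round(q,2)); return q
q0,_=ik(p0,R0,s['q'])
pe=np.array([632.,60,136]); path(p0,R0,pe,standR(-90),q0,14)
pm=np.array([560.,50,136]); q=path(p0,R0,pm,standR(-35),q0,12); path(pm,standR(-35),pe,standR(-90),q,8)
"
```

```text
rot [ 1.436 -0.929 -1.209] cm [20.65 12.23  0.07]
[1.11 1.12 1.15 1.19 1.23 1.3  1.39 1.52 1.71 1.98 2.38 2.89 3.4  3.63] [-0.31  0.14  2.24  1.88  0.44 -0.65]
rot [ 1.584 -0.15  -0.478] cm [13.45 11.23  0.07]
[1.68 1.7  1.69 1.63 1.55 1.46 1.37 1.29 1.22 1.16 1.11 1.08] [-0.64  0.36  1.94  0.97  1.34 -0.73]
rot [-0.   -0.   -0.96] cm [7.2 1.  0. ]
[0.86 0.92 0.98 1.06 1.16 1.25 1.49 1.99] [-0.31  0.14  2.24  1.88  0.44 -0.65]
```

>>> jog_arm --commands '[[[-0.2,1,0.3],[0,0,0],3.0],[[-0.1,1,3],[0,0,0],3.0],[[0,1,4],[0,0,0],3.0],[[0,1,4],[0,0,0],3.0],[[1.1,0.9,0],[0.132,-0.0125,-0.0398],3.0],[[1.1,0.9,0],[0.132,-0.0125,-0.0398],3.0],[[1.1,0.9,0],[0.132,-0.0125,-0.0398],3.0],[[1.1,0.9,0],[0.132,-0.0125,-0.0398],3.0]]'

```text
time_s: 50.55
tool_pos: [470.3, -27.8, 136.2]
eef_rot: [0.068, 0.701, 0.71, 0.014]
ft_force: [-0.3, 1.2, -4.4]
grip_width: 34.5
finger_force: 80.9
```

>>> jog_arm --commands '[[[1.1,0.9,0],[0.132,-0.0125,-0.0398],3.0],[[1.1,0.9,0],[0.132,-0.0125,-0.0398],3.0],[[1.1,0.9,0],[0.132,-0.0125,-0.0398],3.0],[[1.1,0.9,0],[0.132,-0.0125,-0.0398],3.0],[[1.1,0.9,0],[0.132,-0.0125,-0.0398],3.0],[[1.1,0.9,0],[0.132,-0.0125,-0.0398],3.0],[[1.1,0.9,0],[0.132,-0.0125,-0.0398],3.0],[[1.1,0.9,0],[0.132,-0.0125,-0.0398],3.0]]'

```text
time_s: 51.35
tool_pos: [558.1, 42.9, 135.4]
eef_rot: [-0.258, 0.737, 0.488, 0.39]
ft_force: [-0.2, 0.3, -4.0]
grip_width: 34.6
finger_force: 81.0
```

>>> jog_arm --commands '[[[0.9,0.2,0],[0,0,-0.12],3.0],[[0.9,0.2,0],[0,0,-0.12],3.0],[[0.9,0.2,0],[0,0,-0.12],3.0],[[0.9,0.2,0],[0,0,-0.12],3.0],[[0.9,0.2,0],[0,0,-0.12],3.0],[[0.9,0.2,0],[0,0,-0.12],3.0],[[0.9,0.2,0],[0,0,-0.12],3.0],[[0.9,0.2,0],[0,0,-0.12],3.0]]'

```text
time_s: 52.15
tool_pos: [628.8, 59.4, 134.6]
eef_rot: [-0.048, 0.88, 0.091, 0.463]
ft_force: [1.6, -0.4, -1.2]
grip_width: 34.8
finger_force: 81.2
```

>>> jog_arm --commands '[[[0,0,0],[0,0,0],3.0],[[0,0,0],[0,0,0],3.0],[[0,0,0],[0,0,0],3.0]]'

```text
time_s: 52.45
tool_pos: [629.6, 59.4, 135.1]
eef_rot: [-0.049, 0.88, 0.094, 0.464]
ft_force: [0.1, -0.5, -3.1]
grip_width: 34.6
finger_force: 81.3
```

```bash
python3 - <<'E'
from h import *; from go import *
delta(np.r_[632.,60,53],standR(-90))
ims=[load(n)["frame"][:,:,::-1] for n in ("scene","side")]
cv2.imwrite("pics/c7.png",np.hstack([cv2.resize(ims[0][130:280,240:390],(400,400)),cv2.resize(ims[1][80:230,220:370],(400,400))]))
E
```

```text
cm [ 0.24  0.06 -8.21] rot [ 0.001 -0.    -0.002] q [-0.31  0.39  2.22  2.25  0.55 -1.07] 0.0 F [ 0.1 -0.5 -3.1] w 34.6 t 52.5
```

View pics/c7.png

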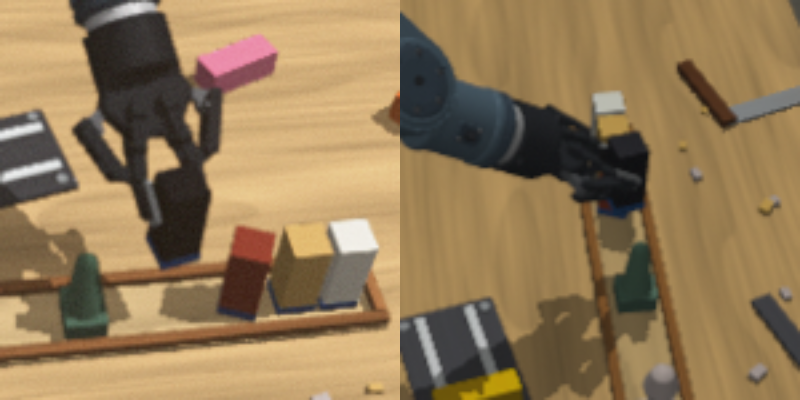

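Black hangs upright between the obelisk and red, with room on both sides. Lowering now.

>>> jog_arm --commands '[[[0.2,0.1,-1],[0,0,0],3.0],[[0,0,-3],[0,0,0],3.0],[[0,0,-3],[0,0,0],3.0],[[0,0,-0.9],[0,0,0],3.0],[[0,0,-0.3],[0,0,0],3.0],[[0,0,0],[0,0,0],3.0],[[0,0,0],[0,0,0],3.0]]'

```text
time_s: 53.25
tool_pos: [632.2, 60.1, 54.2]
eef_rot: [-0.049, 0.879, 0.093, 0.464]
ft_force: [-0.0, -1.1, -2.8]
grip_width: 34.7
finger_force: 81.6
```

>>> jog_arm --commands '[[[0,0,-0.1],[0,0,0],3.0],[[0,0,0],[0,0,0],3.0]]'

```text
time_s: 53.45
tool_pos: [632.0, 60.6, 53.1]
eef_rot: [-0.049, 0.879, 0.093, 0.464]
ft_force: [-0.4, 0.4, -3.3]
grip_width: 34.7
finger_force: 81.5
```

>>> jog_arm --commands '[[[0,0,-0.06],[0,0,0],3.0],[[0,0,0],[0,0,0],3.0]]'

```text
time_s: 53.65
tool_pos: [631.7, 60.8, 52.0]
eef_rot: [-0.049, 0.88, 0.093, 0.464]
ft_force: [-0.3, -1.1, -2.8]
grip_width: 34.8
finger_force: 81.5
```

>>> jog_arm --commands '[[[0,0,-0.1],[0,0,0],3.0],[[0,0,0],[0,0,0],3.0],[[0,0,0],[0,0,0],3.0]]'

```text
time_s: 53.95
tool_pos: [632.2, 60.9, 51.6]
eef_rot: [-0.049, 0.879, 0.093, 0.465]
ft_force: [-3.1, 0.3, 5.8]
grip_width: 34.5
finger_force: 82.2
```

>>> jog_arm --commands '[[[0,0,0],[0,0,0],4.0],[[0,0,0],[0,0,0],4.8],[[0,0,0],[0,0,0],4.8],[[0,0,0],[0,0,0],4.8],[[-0.8,-0.2,0.55],[0,0,0],4.8],[[-2.4,-0.5,1.7],[0,0,0],4.8],[[-3.2,-0.7,2.3],[0,0,0],4.8],[[-3.2,-0.7,2.3],[0,0,0],4.8]]'

```text
time_s: 54.75
tool_pos: [533.8, 40.1, 118.9]
eef_rot: [-0.05, 0.88, 0.093, 0.463]
ft_force: [0.7, -0.3, 1.9]
grip_width: 47.7
finger_force: 0.0
```

>>> jog_arm --commands '[[[-3,0,3],[0,0,0],4.8],[[-3,0,3],[0,0,0],4.8],[[-3,0,3],[0,0,0],4.8],[[-2,0,2],[0,0,0],4.8],[[0,0,0],[0,0,0],4.8],[[0,0,0],[0,0,0],4.8]]'

```text
time_s: 55.35
tool_pos: [475.3, 39.5, 223.5]
eef_rot: [-0.054, 0.88, 0.098, 0.462]
ft_force: [0.9, -0.1, -0.8]
grip_width: 48.3
finger_force: 0.0
```

```bash
python3 st.py; python3 - <<'E'
from h import *
for n in ("scene","side"):
    k=load(n)
    for b in blobs(k,80,105,(560,700),(-250,300)): print(n,b["n"],np.round(b["px"]),round(b["z"],1),b["rgb"],np.round(b["rect"][0],1),np.round(b["rect"][1],1),round(b["rect"][2],1))
    cv2.imwrite(f"pics/end_{n}.png",k["frame"][:,:,::-1])
E
```

```text
{'t': 55.35, 'q': [-0.655, -0.66, 2.578, 1.062, 0.817, 0.085], 'p': [475.308, 39.499, 223.506], 'R': [-0.054, 0.88, 0.098, 0.462], 'f': [0.912, -0.113, -0.788], 'w': 48.283, 'ff': 0.0}
scene 528 [363. 221.] 96.2 [218. 179. 109.] [633.4 200.1] [37.6 79.9] 0.2
scene 247 [334. 223.] 96.4 [148.  66.  49.] [631.8 127.6] [36.6 36.7] 66.0
scene 254 [305. 225.] 95.3 [45. 38. 32.] [629.4  58.9] [39.3 37. ] 13.0
scene 81 [272. 230.] 94.1 [63. 73. 59.] [637.  -19.2] [21.2 15.4] 88.8
scene 182 [198. 235.] 94.0 [158.5 144.  137. ] [ 630.2 -188.3] [29.6 32.5] 46.0
side 369 [300. 130.] 96.1 [129. 100.  61.] [633.  173.7] [139.5  42.1] 87.0
side 155 [305. 155.] 95.7 [37. 36. 38.] [629.1  57.9] [37.1 39.3] 12.5
side 52 [310. 174.] 94.8 [40. 54. 45.] [631.2 -22.1] [17.  19.5] 88.6
side 123 [318. 223.] 94.6 [90. 83. 80.] [ 626.1 -192.4] [28.1 31.9] 81.2
```

View pics/end_scene.png

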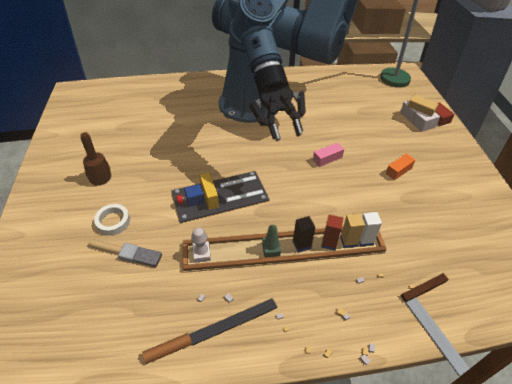

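The final picture shows all four blanks, the finial and the obelisk standing in the lane between (200,245) and (370,230). The bystanders haven't moved. One joint is close to its limit, so I'll ease the arm off before handing in.

>>> jog_arm --commands '[[[2,0,0],[0,0,0],4.8],[[2,0,0],[0,0,0],4.8],[[0,0,0],[0,0,0],4.8],[[0,0,0],[0,0,0],4.8]]'

```text
time_s: 55.85
tool_pos: [513.9, 41.3, 219.2]
eef_rot: [-0.058, 0.882, 0.098, 0.458]
ft_force: [-0.6, 0.4, -0.1]
grip_width: 48.0
finger_force: 0.0
```

```bash
python3 st.py; python3 -c "
from cell import arm
print(arm.close_job())"
```

```text
{'t': 55.85, 'q': [-0.545, -0.447, 2.481, 1.158, 0.682, 0.012], 'p': [513.947, 41.336, 219.24], 'R': [-0.058, 0.882, 0.098, 0.458], 'f': [-0.6, 0.43, -0.079], 'w': 47.99, 'ff': 0.0}
the job is handed in; nothing more can be done
None
```

I pressed white, sand, red and black home in that order, held each there for over 2 s, and stood all four on their feet in the lane beside the finial and obelisk; the job was handed in at about 56 s with the gripper clear, and no verdict came back.

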